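# Draw the slotted carrier plate home and build its hold-down stack

### The job

Press down firmly on the bare part of the slotted white plate on the router's bed and drag it back, out from under the gantry, until the end of its slot is fully home against the upright stud. Then stack the hold-down hardware on the stud, widest at the bottom: first the big steel washer, then the white nylon spacer sleeve, then the small brass washer, each lying flat on the one below, ready for the nut. Keep everything off the yellow name plate, whose finished face marks easily, and leave all the other things on the bench and the router where they are.

Things in the scene. Friction and masses are not known exactly. Their poses are not given: they have to be found in the camera images.
- router: Desktop flatbed router, fixed, at the robot's right, its front turned to the robot's left. Origin: on the axis of its upright hold-down stud, at bench level; x points along the bed from the stud to the gantry at the rear, y across the bed, z up. The low frame (60 mm high, bed and side beams) spans x -55 to 420 mm, y -190 to 190 mm.
- stud_top (a point): Centre of the tip of the steel hold-down stud: diameter 10 mm, chamfered tip, upright, rising 46 mm from the bed, so its tip is 106 mm above the bench. Axes as the router's.
- bed_top (a point): Point of the bed's top face at the foot of the stud, 60 mm above the bench. Smooth low-friction aluminium. Two blue guide strips, 10 mm high and 12 mm wide, 135 mm apart, run along the router's x from -30 to 300 mm and leave the plate only a slide along x. Axes as the router's.
- gantry (a point): Point under the gantry beam's middle, on the bed, at router x 315 mm. Beam across the bed: router x 285 to 345 mm, 150 to 230 mm above the bench. Cheeks at y +-185 mm, x 250 to 360 mm, up to 285 mm. Spindle motor, 52 mm diameter, hangs in front of the beam at router x 238, y 75 mm; with its cutter it reaches from 108 to 340 mm above the bench.
- plate: Loose slotted carrier plate lying on the bed between the guides: white plastic, 260 x 130 x 8 mm, 0.2 to 0.35 kg, slides easily. Origin: on its underside, at the point that lies on the stud's axis when it is home; axes as the router's. It spans its x -40 to 220 mm; its slot, 16 mm wide along y = 0, is open at x -40 and ends at x +5. It starts 70 to 120 mm too far to the rear (+x).
- bare_strip (a point): Point on the plate's top face, 45 mm behind its origin, in the middle of the bare strip between the slot's end and the name plate (strip: plate x 5 to 95 mm, full width). A fingertip pressed on it with some 10 to 20 N carries the plate along; a light touch slips. Moves with the plate.
- nameplate: Yellow gloss name plate bonded on the carrier plate and moving with it, 115 x 100 mm, 3 mm thick, covering the plate's x 95 to 210 mm, y -50 to 50 mm. Origin: centre of its underside. Nothing may touch it.
- big_washer: Loose heavy steel washer, outer diameter 46 mm, bore 14 mm, 6 mm thick, lying flat on the green cutting mat at the robot's left. Origin: centre of its underside; z up along its axis.
- sleeve: Loose white nylon spacer sleeve, outer diameter 32 mm, bore 14 mm, 16 mm high, standing on the cutting mat. Origin: centre of its underside; z up along its axis.
- small_washer: Loose thick brass washer, outer diameter 24 mm, bore 14 mm, 6 mm thick, lying flat on the green cutting mat at the robot's left. Origin: centre of its underside; z up along its axis.
- star_knob: Red star-grip nut, 46 mm across, 32 mm high; a bystander. Origin: centre of its underside; z up along its axis.
- enamel: Small enamel jar with yellow label, 44 mm diameter, 48 mm high; a bystander. Origin: centre of its underside; z up along its axis.
- collet_nut: Copper-coloured collet nut, 30 mm diameter, 22 mm high; a bystander. Origin: centre of its underside; z up along its axis.
- tape: Roll of blue masking tape lying flat, 84 mm diameter, 25 mm high; a bystander. Origin: centre of its underside; z up along its axis.
- brush: Paint brush about 190 mm long, up to 42 mm wide, lying along its x axis, near the robot's front; a bystander. Origin near its middle.
- spanner: Steel spanner 150 mm long, up to 38 mm wide, lying along its x axis, near the robot; a bystander. Origin near its middle.
- spray_can: Spray can, 66 mm diameter, 190 mm high, standing far left; a bystander. Origin: centre of its underside; z up along its axis.
- bit_box: Orange cutter box, 55 x 34 x 20 mm, lying on the bed beside the guide nearer the robot; a bystander. Origin: centre of its underside; z up along its axis.
Things that resemble listed ones, but are neither listed nor needed, are in the scene too. Leave any green or purple look-alike of the sleeve alone. Of the things shaped like the big_washer, the steel one is meant.

How it is judged:
By the outcome, as a careful person would: the job done as asked, in the order asked, and still so for the second after the job is handed in, with the robot touching nothing.
It also fails if it takes over 72 s, if anything falls off the work surface, if the arm or the gripper's body presses on something with over 40 N, if the wrist force passes 120 N, or if a joint passes its speed limit or range.

### The arm

A 6-joint arm with a two-finger parallel gripper is mounted at the origin on the work surface. World frame = base frame: x ahead of the robot, y to its left, z up, the work surface at z = 0. Lengths are in m, angles in rad, forces in N, time in s.
With the tool pointing down it reaches from about 0.425 to 0.95 m from the base axis. Payload 3.5 kg.
Tool frame: the origin (TCP) lies on the centre line of the jaws, within the pads' length; the fingertips stand 11 mm ahead of it and the grasp point (between the pads) lies 8 mm behind it; y points along the fingers, x is the direction in which the jaws open and shut, and the axes are right-handed (so a half turn about y gives the same grasp; the last joint's range is limited). The gripper opens to 85 mm and grips with 20 to 120 N. Pads are 22 mm wide; open, the fingers measure 114 mm over their backs; the gripper's body (76 mm by 85 mm) begins 54 mm behind the grasp point. The pads swing forward as they close: fully open they stand 13 mm farther back than shut.
Start: joints at [-1.423, 0.286, 1.577, -0, 1.279, -0.15], TCP at [0.198, -0.645, 0.242] pointing down, gripper open.
Joint ranges: [-2.77, 2.77], [-0.9, 2.22], [0.21, 2.48], [-1.53, 4.67], [0.24, 2.81], [-2.84, 2.84]. Speed limits (rad/s): [2.79, 2.79, 3.14, 3.14, 3.14, 3.14].

### API

Orientations are given as a unit quaternion [x, y, z, w].
In Python, from plant import get_state, read_camera, sign_off gives the robot as it stands.
- The arm moves only by the shell command python3 -m inch 'ROWS' [FORCE]. ROWS is JSON, a list of rows, each an object of numbers: "ax", "ay", "az": the turn, a rotation vector about the tool's x, y, z in rad; "x", "y", "z": the shift along the tool's x, y, z in mm; "hand": the closure, from -1 (fully open) to 1 (shut). In form: [{"ax": .., "ay": .., "az": .., "x": .., "y": .., "z": .., "hand": ..}, ...]. A call has 1 to 5 rows; each row shifts and turns the commanded pose from where the row before left it, along the tool's axes as they then stand; what a row does not reach is not made up. A row lasts 1/12 s, in which the tool goes at most 41.7 mm and 7.16 degrees, less where a joint would pass 70% of its speed; a pose out of reach is approached as far as the arm can. A call with a gripper value outside its range is refused whole. The fingers move at their own pace and stop on an object; FORCE is the grip in N (left out, the last holds). Time passes only in rows, so rows that do not move let the fingers close. It gives the time, the measured TCP pose, the force and the opening at its end, in the units of the state.
- get_state(): the state, without advancing time (a new reading comes with each control period).
- read_camera(name): name is "scene" or "top"; returns a dict with "img" (384x512x3 uint8, red, green, blue), "fov_y" (degrees; the focal length in pixels is half the picture's height over the tangent of half this angle, whatever the lens; pixels are square), "cx", "cy" (the principal point, pixels), "T" (4x4, takes a point from camera to world coordinates). Camera axes: x right, y down, z forward; pixel columns grow to the right and rows downward; lengths in m; the calibration is good to about 2 mm. A picture is of the moment at which its call begins. There is no depth.
- sign_off(): hands the job in, once; it reports no verdict.
The state is a dict: "time": time; "qpos": joint angles; "dq": joint speeds; "joint_efforts": joint torques, N m; "eef_pos": TCP position; "tcp_rot": TCP orientation; "contact_force": force on the tool from outside, world axes, zero at the start; "wrist_torque": the same for the moment, N m; "opening": opening from 0.0 (shut) to 1.0 (fully open).
Only numpy, scipy, OpenCV 4.12 (cv2) and the standard library are available. Lean on these libraries where they do the work, as an engineer would, in place of code of your own. Each camera call takes 0.05 s, during which the arm holds its last target. There are 200 camera calls.

## Working session

There is one attempt and no reset: what is moved stays moved. The work goes in short steps, Python scripts to look and compute and a shell command to move; the robot and the scene stay as the last step left them, time stands still between calls to the robot, and variables do not carry over. Pictures are saved under pics/ and viewed, about 8 in all and at most 12, crops included, and the job is handed in when it is done.

```bash
mkdir -p pics; ls; cat > h.py <<'E'
import numpy as np,cv2
from plant import get_state,read_camera
from scipy.spatial.transform import Rotation as R
def cam(n):
    c=read_camera(n); c['f']=c['img'].shape[0]/2/np.tan(np.radians(c['fov_y'])/2); return c
def ray(c,u,v,z):
    T=np.array(c['T']); d=T[:3,:3]@np.array([(u-c['cx'])/c['f'],(v-c['cy'])/c['f'],1]); o=T[:3,3]
    return o+d*(z-o[2])/d[2]
def proj(c,p):
    T=np.array(c['T']); q=T[:3,:3].T@(np.array(p)-T[:3,3]); return q[:2]/q[2]*c['f']+[c['cx'],c['cy']]
def save(c,name,box=None,k=1):
    im=c['img'][:,:,::-1]
    if box: im=im[box[1]:box[3],box[0]:box[2]]
    cv2.imwrite('pics/'+name,cv2.resize(im,None,fx=k,fy=k,interpolation=cv2.INTER_CUBIC))
E
python3 - <<'E'
from h import *
s=get_state(); print({k:np.round(v,3).tolist() for k,v in s.items()}); print(R.from_quat(s['tcp_rot']).as_matrix().round(3))
for n in('scene','top'):
    c=cam(n); save(c,n+'0.png',k=1.5); print(n,c['fov_y'],c['cx'],c['cy'],np.round(c['T'],3).tolist())
E
```

```text
pics
{'time': 0.0, 'qpos': [-1.423, 0.287, 1.578, 0.0, 1.279, -0.15], 'dq': [-0.0, 0.001, -0.001, 0.0, -0.0, 0.001], 'joint_efforts': [0.001, -40.597, -29.263, -0.0, 0.006, 0.0], 'eef_pos': [0.198, -0.645, 0.241], 'tcp_rot': [-0.568, 0.421, -0.42, 0.569], 'contact_force': [-0.14, -0.208, -0.508], 'wrist_torque': [-0.032, -0.003, -0.003], 'opening': 1.0}
[[ 0.293 -0.     0.956]
 [-0.956  0.002  0.293]
 [-0.002 -1.     0.   ]]
scene 52.28201044197938 251.1407620277866 193.4605337904547 [[0.692, 0.604, -0.395, 1.018], [0.722, -0.582, 0.375, -0.432], [-0.003, -0.545, -0.839, 1.175], [0.0, 0.0, 0.0, 1.0]]
top 49.33929238562659 251.22429679510964 193.85560849252488 [[-0.009, -0.986, 0.167, 0.329], [-0.999, 0.015, 0.033, 0.039], [-0.035, -0.166, -0.985, 1.126], [0.0, 0.0, 0.0, 1.0]]
```

View pics/scene0.png

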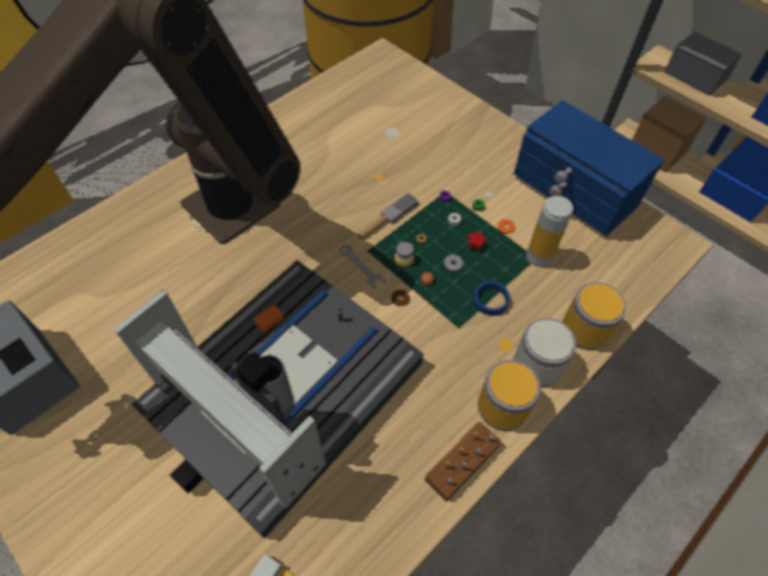

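View pics/top0.png

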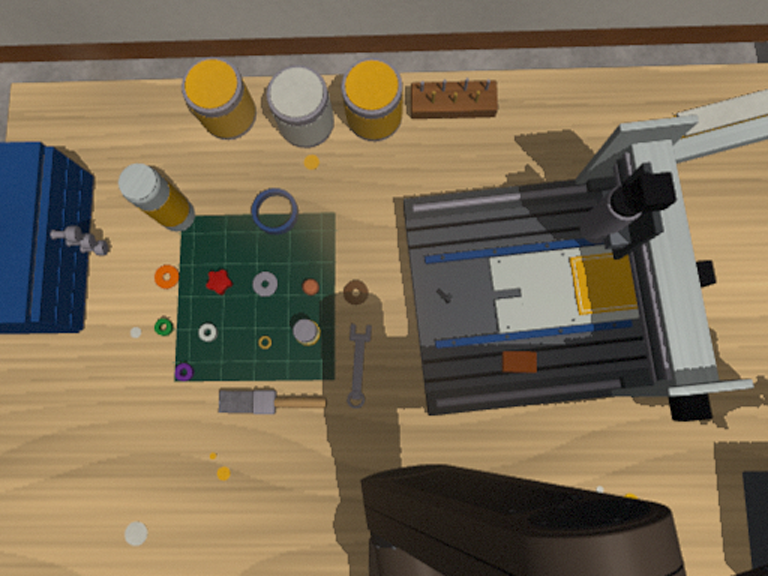

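Top view (1.5x pixels): the steel ring at (265,283) is the big washer; look-alikes are the orange ring (167,276) and the brown one (355,291). The white sleeve is at (207,332), with green (164,326) and purple (184,372) look-alikes. The brass washer is at (265,342). The stud is near (445,296) and the plate's slot opens at about x=492. I'll enlarge to confirm, and measure.

```bash
python3 - <<'E'
from h import *
c=cam('top'); im=c['img']; 
a=cv2.resize(im[140:260,100:235],None,fx=4,fy=4,interpolation=cv2.INTER_CUBIC)
b=cv2.resize(im[150:250,265:440],None,fx=4,fy=4,interpolation=cv2.INTER_CUBIC)
cv2.imwrite('pics/t1.png',a[:,:,::-1]); cv2.imwrite('pics/t2.png',b[:,:,::-1])
hsv=cv2.cvtColor(im,cv2.COLOR_RGB2HSV)
def blobs(m,box,z,name,amin=8):
    M=np.zeros(m.shape,np.uint8); x0,y0,x1,y1=box; M[y0:y1,x0:x1]=m[y0:y1,x0:x1]
    n,l,s,ce=cv2.connectedComponentsWithStats(M)
    for i in range(1,n):
        if s[i,4]>=amin:
            r=s[i]; u,v=r[0]+(r[2]-1)/2,r[1]+(r[3]-1)/2
            print(name,r.tolist(),ce[i].round(1),'bbox-ctr',(u,v),ray(c,*ce[i],z).round(4))
H,S,V=[hsv[:,:,i].astype(int) for i in range(3)]
notgreen=~((H>60)&(H<95)&(S>90))
blobs(notgreen,(165,178,188,202),.008,'big')
blobs(notgreen,(128,210,150,234),.018,'sleeve')
blobs(notgreen,(168,218,186,238),.008,'small')
blobs((H>100)&(H<125)&(S>110),(275,150,440,240),.07,'guide',40)
for x in range(320,400,10): print(x,im[195,x],end=';')
white=(V>140)&(S<60); blobs(white,(300,150,440,240),.068,'plate',40)
blobs((H>15)&(H<32)&(S>130),(370,160,435,225),.071,'yellow',40)
E
```

```text
big [168, 181, 17, 17, 231] [176.1 189. ] bbox-ctr (np.float64(176.0), np.float64(189.0)) [0.5343 0.282  0.008 ]
sleeve [132, 215, 14, 13, 140] [138.2 221.2] bbox-ctr (np.float64(138.5), np.float64(221.0)) [0.4462 0.3804 0.018 ]
small [172, 223, 9, 10, 65] [176.  227.7] bbox-ctr (np.float64(176.0), np.float64(227.5)) [0.4283 0.28   0.008 ]
guide [284, 159, 113, 17, 536] [339.4 166.6] bbox-ctr (np.float64(340.0), np.float64(167.0)) [ 0.5748 -0.1536  0.07  ]
guide [290, 213, 132, 19, 595] [355.4 222.2] bbox-ctr (np.float64(355.5), np.float64(222.0)) [ 0.4309 -0.187   0.07  ]
320 [84 82 82];330 [81 82 87];340 [82 84 85];350 [178 178 168];360 [174 176 166];370 [175 175 167];380 [177 178 168];390 [199 147  16];plate [434, 157, 6, 35, 124] [437.3 170.1] bbox-ctr (np.float64(436.5), np.float64(174.0)) [ 0.5618 -0.4017  0.068 ]
plate [327, 165, 67, 57, 2610] [357.5 193.5] bbox-ctr (np.float64(360.0), np.float64(193.0)) [ 0.5044 -0.1966  0.068 ]
yellow [380, 169, 45, 41, 1418] [402.  188.7] bbox-ctr (np.float64(402.0), np.float64(189.0)) [ 0.5146 -0.3083  0.071 ]
```

View pics/t1.png

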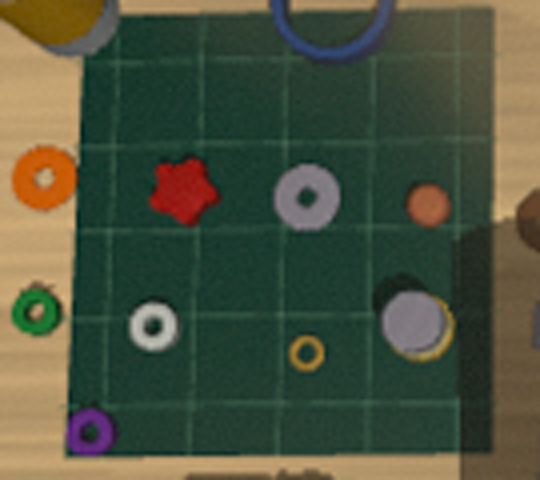

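View pics/t2.png

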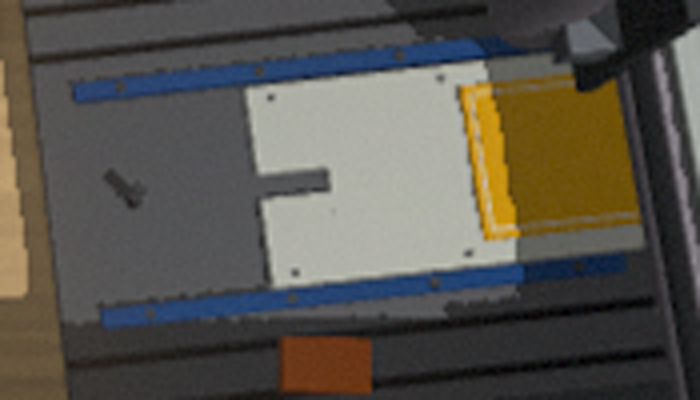

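```bash
python3 - <<'E'
from h import *
c=cam('top'); im=c['img']; hsv=cv2.cvtColor(im,cv2.COLOR_RGB2HSV); H,S,V=[hsv[:,:,i].astype(int) for i in range(3)]
m=((H>100)&(H<125)&(S>110))
L=[];E=[]
for y0,y1,xm in((155,180,380),(210,235,380)):
    v,u=np.nonzero(m[y0:y1,275:xm]); v+=y0;u+=275
    P=np.array([ray(c,a,b,.07)[:2] for a,b in zip(u,v)])
    mu=P.mean(0); d=np.linalg.svd(P-mu)[2][0]; d*=-np.sign(d[1]); t=(P-mu)@d
    L.append((mu,d)); E.append(mu+d*t.min()); print(mu,d,np.degrees(np.arctan2(d[1],d[0])),'end',E[-1])
d=L[0][1]+L[1][1]; d/=np.linalg.norm(d); n=np.array([-d[1],d[0]])
print('width',(E[0]-E[1])@n,'end diff',(E[0]-E[1])@d)
# origin: on midline, 30mm along (ends at pixel edge ~ half pixel)
mid=((L[0][0]+L[1][0])/2); e=(E[0]+E[1])@d/2-.0012
o=mid+d*(e-mid@d)+d*.03
print('yaw',np.arctan2(d[1],d[0]),'origin',o)
for z in(.06,.106): print('stud pred px',proj(c,[*o,z]))
for p in((107,172),(135,205),(143,192)): print(p,ray(c,265+p[0]/4,150+p[1]/4,.06).round(4),ray(c,265+p[0]/4,150+p[1]/4,.106).round(4))
# plate front edge and slot end, name plate edge
for nm,p,z in(('slotend',(330,180),.068),('fl',(246,88),.068),('fr',(270,290),.068),('np1',(460,88),.071),('np2',(487,240),.071)):
    w=ray(c,265+p[0]/4,150+p[1]/4,z)[:2]-o; print(nm,(w@d*1e3).round(1),(w@n*1e3).round(1))
c2=cam('scene');save(c2,'s1.png',(150,170,290,290),5)
for z in(.06,.106): print('scene stud pred px',(proj(c2,[*o,z])-[150,170])*5)
E
```

```text
[ 0.57316464 -0.13594601] [ 0.09633246 -0.99534921] -84.47198406134657 end [ 0.56099665 -0.01022102]
[ 0.42592245 -0.13442136] [ 0.09474663 -0.99550142] -84.5632630976886 end [ 0.41532769 -0.02310241]
width 0.14623330363473225 end diff 0.0010946858031661167
yaw -1.4751108074237773 origin [ 0.49091946 -0.04532942]
stud pred px [297.85892042 200.06537272]
stud pred px [299.25637116 197.23731598]
(107, 172) [ 0.5096 -0.0301  0.06  ] [ 0.5018 -0.0272  0.106 ]
(135, 205) [ 0.4878 -0.0475  0.06  ] [ 0.4809 -0.0438  0.106 ]
(143, 192) [ 0.4962 -0.0529  0.06  ] [ 0.489  -0.0489  0.106 ]
slotend 126.1 -2.1
fl 81.3 63.3
fr 78.8 -67.6
np1 215.9 47.4
np2 217.4 -51.3
scene stud pred px [381.03379516 213.83772693]
scene stud pred px [376.95964596 177.59314666]
```

View pics/s1.png

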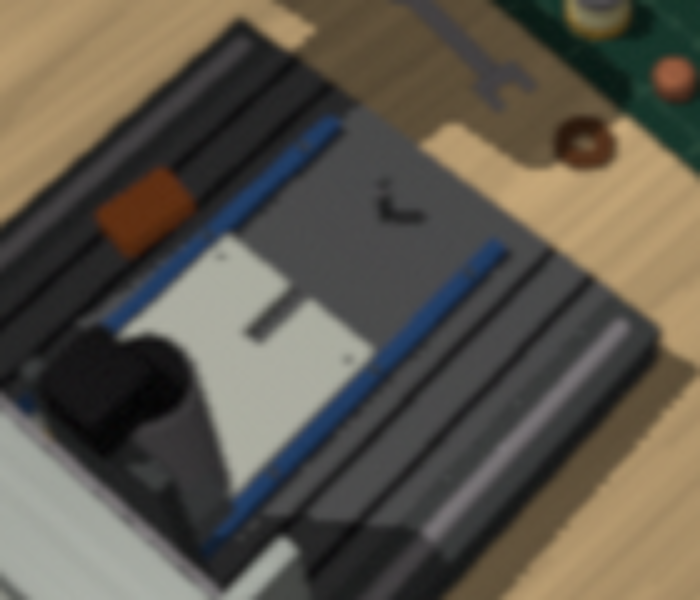

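Crops confirm the picks: the steel ring, the white sleeve and the brass ring on the mat. The stud's base is near (388,215) and its tip near (382,183) in the scene crop, about 1 px from the prediction. The plate is about 120 mm too far back. I'll raise the arm over the gantry and align the tool with the router.

```bash
python3 -m inch '[{"y":-40,"ay":0.1,"hand":1},{"y":-40,"ay":0.1015},{"y":-40},{"y":-40},{"y":-30}]' 60; cat >> h.py <<'E'
D=np.array([.0956,-.9954]);N=np.array([.9954,.0956]);O=np.array([.4897,-.0463])
def delta(xy,z):
    s=get_state(); M=R.from_quat(s['tcp_rot']).as_matrix(); p=np.array(s['eef_pos'])
    print('p',p.round(4),'dtool',(M.T@(np.array([*xy,z])-p)*1e3).round(1),'f',np.round(s['contact_force'],1),'t',round(s['time'],2),'open',round(s['opening'],3)); print(M.round(3).tolist())
def rt(x,y): return O+D*x/1e3+N*y/1e3
E
python3 -c "
from h import *
delta(rt(148,-25),.43)"
```

```text
p [ 0.198  -0.645   0.2417] dtool [-347.  -187.9  400.3] f [-0.5  0.7 -0.2] t 0.25 open 1.002
[[0.293, -0.0, 0.956], [-0.956, 0.001, 0.293], [-0.001, -1.0, 0.0]]validation failed for argument at $[0]...
```

```bash
python3 -m inch '[{"ax":0,"ay":0.1,"az":0,"x":0,"y":-40,"z":0,"hand":1},{"ax":0,"ay":0.1015,"az":0,"x":0,"y":-40,"z":0,"hand":1},{"ax":0,"ay":0,"az":0,"x":0,"y":-40,"z":0,"hand":1},{"ax":0,"ay":0,"az":0,"x":0,"y":-40,"z":0,"hand":1},{"ax":0,"ay":0,"az":0,"x":0,"y":-30,"z":0,"hand":1}]' 60; 
python3 -c "
from h import *
delta(rt(148,-25),.43)"
```

```text
time: 0.67
eef_pos: [0.1981, -0.6453, 0.4369]
tcp_rot: [0.524, -0.474, 0.477, -0.523]
contact_force: [0.3, -0.5, 0.9]
opening: 0.299
p [ 0.1981 -0.6453  0.4369] dtool [-420.2    5.1  322.8] f [ 0.3 -0.5  0.9] t 0.67 open 0.299
[[0.096, 0.001, 0.995], [-0.995, -0.004, 0.096], [0.004, -1.0, 0.0]]
```

```bash
A='{"ax":0,"ay":0,"az":0'; 
python3 -m inch '[{"ax":0,"ay":0,"az":0,"x":-32,"y":0,"z":25,"hand":1},{"ax":0,"ay":0,"az":0,"x":-32,"y":0,"z":25,"hand":1},{"ax":0,"ay":0,"az":0,"x":-32,"y":0,"z":25,"hand":1},{"ax":0,"ay":0,"az":0,"x":-32,"y":0,"z":25,"hand":1},{"ax":0,"ay":0,"az":0,"x":-32,"y":0,"z":25,"hand":1}]' >/dev/null
python3 -m inch '[{"ax":0,"ay":0,"az":0,"x":-32,"y":0,"z":25,"hand":1},{"ax":0,"ay":0,"az":0,"x":-32,"y":0,"z":25,"hand":1},{"ax":0,"ay":0,"az":0,"x":-32,"y":0,"z":25,"hand":1},{"ax":0,"ay":0,"az":0,"x":-32,"y":0,"z":25,"hand":1},{"ax":0,"ay":0,"az":0,"x":-32,"y":0,"z":25,"hand":1}]' >/dev/null
python3 -m inch '[{"ax":0,"ay":0,"az":0,"x":-32,"y":0,"z":25,"hand":1},{"ax":0,"ay":0,"az":0,"x":-32,"y":0,"z":25,"hand":1},{"ax":0,"ay":0,"az":0,"x":-32,"y":0,"z":22,"hand":1},{"ax":0,"ay":0,"az":0,"x":0,"y":0,"z":0,"hand":1}]'
python3 -c "
from h import *
delta(rt(148,-25),.10)"
```

```text
time: 1.83
eef_pos: [0.4807, -0.1948, 0.4326]
tcp_rot: [-0.524, 0.473, -0.473, 0.526]
contact_force: [-0.5, -0.9, -0.4]
opening: -0.001
p [ 0.4807 -0.1948  0.4326] dtool [  1.8 332.6  -2.6] f [-0.5 -0.9 -0.4] t 1.83 open -0.001
[[0.104, 0.002, 0.995], [-0.995, 0.003, 0.104], [-0.002, -1.0, 0.002]]
```

```bash

python3 -m inch '[{"ax":0,"ay":0.008,"az":0,"x":1,"y":40,"z":-1,"hand":1},{"ax":0,"ay":0,"az":0,"x":0,"y":40,"z":0,"hand":1},{"ax":0,"ay":0,"az":0,"x":0,"y":40,"z":0,"hand":1},{"ax":0,"ay":0,"az":0,"x":0,"y":40,"z":0,"hand":1},{"ax":0,"ay":0,"az":0,"x":0,"y":40,"z":0,"hand":1}]' >/dev/null
python3 -m inch '[{"ax":0,"ay":0,"az":0,"x":0,"y":40,"z":0,"hand":1},{"ax":0,"ay":0,"az":0,"x":0,"y":40,"z":0,"hand":1},{"ax":0,"ay":0,"az":0,"x":0,"y":40,"z":0,"hand":1},{"ax":0,"ay":0,"az":0,"x":0,"y":10,"z":0,"hand":1},{"ax":0,"ay":0,"az":0,"x":0,"y":0,"z":0,"hand":1}]'
python3 - <<'E'
from h import *
delta(rt(148,-25),.08)
c=cam('scene'); save(c,'s2.png',(130,150,300,290),4)
E
```

```text
time: 2.67
eef_pos: [0.4751, -0.2, 0.0987]
tcp_rot: [0.522, -0.481, 0.474, -0.521]
contact_force: [0.1, 0.6, 0.7]
opening: 0.0
p [ 0.4751 -0.2     0.0987] dtool [-3.5 18.6  4.4] f [0.1 0.6 0.7] t 2.67 open 0.0
[[0.088, -0.007, 0.996], [-0.996, 0.005, 0.088], [-0.005, -1.0, -0.007]]
```

View pics/s2.png

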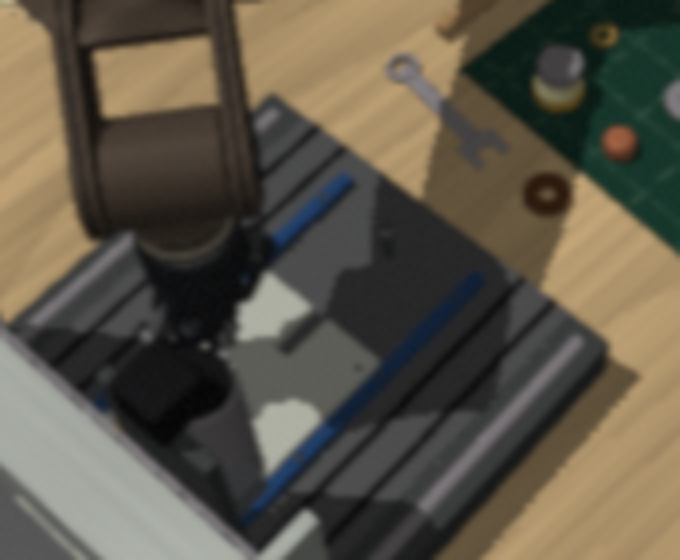

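The gripper stands at about (200,300) in the crop, over the near part of the plate, clear of the spindle. Next I press down in small steps.

```bash

python3 -m inch '[{"ax":0,"ay":0,"az":0,"x":0,"y":5,"z":0,"hand":1},{"ax":0,"ay":0,"az":0,"x":0,"y":5,"z":0,"hand":1},{"ax":0,"ay":0,"az":0,"x":0,"y":5,"z":0,"hand":1},{"ax":0,"ay":0,"az":0,"x":0,"y":0,"z":0,"hand":1}]'
python3 -m inch '[{"ax":0,"ay":0,"az":0,"x":0,"y":2,"z":0,"hand":1},{"ax":0,"ay":0,"az":0,"x":0,"y":0,"z":0,"hand":1}]'
python3 -m inch '[{"ax":0,"ay":0,"az":0,"x":0,"y":2,"z":0,"hand":1},{"ax":0,"ay":0,"az":0,"x":0,"y":0,"z":0,"hand":1}]'
```

```text
time: 3.05
eef_pos: [0.478, -0.2015, 0.0878]
tcp_rot: [-0.522, 0.477, -0.478, 0.522]
contact_force: [-0.1, -0.4, -0.6]
opening: -0.002
time: 3.22
eef_pos: [0.4778, -0.2014, 0.0855]
tcp_rot: [-0.522, 0.477, -0.478, 0.522]
contact_force: [-0.1, -0.2, -0.5]
opening: -0.004
time: 3.38
eef_pos: [0.4776, -0.2013, 0.0832]
tcp_rot: [0.522, -0.477, 0.477, -0.522]
contact_force: [-0.1, -0.2, -0.0]
opening: 0.003
```

```bash

python3 -m inch '[{"ax":0,"ay":0,"az":0,"x":0,"y":2,"z":0,"hand":1},{"ax":0,"ay":0,"az":0,"x":0,"y":0,"z":0,"hand":1}]'
python3 -m inch '[{"ax":0,"ay":0,"az":0,"x":0,"y":1.5,"z":0,"hand":1},{"ax":0,"ay":0,"az":0,"x":0,"y":0,"z":0,"hand":1}]'
python3 -m inch '[{"ax":0,"ay":0,"az":0,"x":0,"y":1,"z":0,"hand":1},{"ax":0,"ay":0,"az":0,"x":0,"y":0,"z":0,"hand":1}]'
```

```text
time: 3.55
eef_pos: [0.4775, -0.2012, 0.081]
tcp_rot: [0.522, -0.478, 0.477, -0.522]
contact_force: [0.2, 0.1, 0.2]
opening: 0.0
time: 3.72
eef_pos: [0.4775, -0.2012, 0.0795]
tcp_rot: [0.522, -0.478, 0.477, -0.522]
contact_force: [-0.3, 1.1, -1.0]
opening: 0.003
time: 3.88
eef_pos: [0.4779, -0.2014, 0.0791]
tcp_rot: [-0.522, 0.477, -0.478, 0.522]
contact_force: [-0.4, 0.6, 2.3]
opening: -0.003
```

```bash

python3 -m inch '[{"ax":0,"ay":0,"az":0,"x":0,"y":1,"z":0,"hand":1},{"ax":0,"ay":0,"az":0,"x":0,"y":0,"z":0,"hand":1}]'
python3 -m inch '[{"ax":0,"ay":0,"az":0,"x":0,"y":1,"z":0,"hand":1},{"ax":0,"ay":0,"az":0,"x":0,"y":0,"z":0,"hand":1}]'
python3 -m inch '[{"ax":0,"ay":0,"az":0,"x":0,"y":1,"z":0,"hand":1},{"ax":0,"ay":0,"az":0,"x":0,"y":0,"z":0,"hand":1}]'
```

```text
time: 4.05
eef_pos: [0.4779, -0.2014, 0.0791]
tcp_rot: [0.522, -0.478, 0.477, -0.522]
contact_force: [-3.2, 1.8, 6.6]
opening: -0.003
time: 4.22
eef_pos: [0.4779, -0.2015, 0.079]
tcp_rot: [0.522, -0.478, 0.477, -0.521]
contact_force: [-5.4, 3.0, 12.3]
opening: 0.002
time: 4.38
eef_pos: [0.4779, -0.2015, 0.079]
tcp_rot: [0.522, -0.478, 0.477, -0.521]
contact_force: [-8.3, 4.7, 18.4]
opening: -0.001
```

```bash

python3 -m inch '[{"ax":0,"ay":0,"az":0,"x":-4,"y":0,"z":0,"hand":1},{"ax":0,"ay":0,"az":0,"x":-6,"y":0,"z":0,"hand":1},{"ax":0,"ay":0,"az":0,"x":-8,"y":0,"z":0,"hand":1},{"ax":0,"ay":0,"az":0,"x":-8,"y":0,"z":0,"hand":1},{"ax":0,"ay":0,"az":0,"x":-4,"y":0,"z":0,"hand":1}]'
python3 - <<'E'
from h import *
delta(rt(28,-25),.079)
c=cam('top'); im=c['img']; b=im[150:250,265:440]
for r in (175,185,205):
  row=im[r,:].min(axis=1).astype(int); g=np.diff(row[300:400]); i=300+g.argmax(); print(r,i,(ray(c,i+.5,r,.068)[:2]-O)@D)
E
```

```text
time: 4.8
eef_pos: [0.478, -0.1741, 0.0791]
tcp_rot: [0.522, -0.473, 0.481, -0.522]
contact_force: [0.6, -5.3, 7.6]
opening: -0.002
p [ 0.478  -0.1741  0.0791] dtool [-98.1  -0.7  -1.7] f [ 0.6 -5.3  7.6] t 4.8 open -0.002
[[0.089, 0.008, 0.996], [-0.996, -0.008, 0.089], [0.008, -1.0, 0.007]]
175 342 0.12003209018675963
185 326 0.07590704880634659
205 328 0.07396715332426784
```

The front edge moved only about 5 mm while the press force dropped to 7.6 N, so it slipped. I'll reposition and press harder.

```bash

python3 -m inch '[{"ax":0,"ay":0,"az":0,"x":0,"y":-8,"z":0,"hand":1},{"ax":0,"ay":0,"az":0,"x":12,"y":0,"z":0,"hand":1},{"ax":0,"ay":0,"az":0,"x":14,"y":0,"z":0,"hand":1},{"ax":0,"ay":0,"az":0,"x":0,"y":0,"z":0,"hand":1},{"ax":0,"ay":0,"az":0,"x":0,"y":0,"z":0,"hand":1}]'
python3 -m inch '[{"ax":0,"ay":0,"az":0,"x":0,"y":3,"z":0,"hand":1},{"ax":0,"ay":0,"az":0,"x":0,"y":3,"z":0,"hand":1},{"ax":0,"ay":0,"az":0,"x":0,"y":0,"z":0,"hand":1}]'
python3 -m inch '[{"ax":0,"ay":0,"az":0,"x":0,"y":2,"z":0,"hand":1},{"ax":0,"ay":0,"az":0,"x":0,"y":0,"z":0,"hand":1}]'
```

```text
time: 5.27
eef_pos: [0.477, -0.1983, 0.0832]
tcp_rot: [0.521, -0.478, 0.478, -0.521]
contact_force: [-0.0, 1.0, 0.2]
opening: -0.0
time: 5.52
eef_pos: [0.4772, -0.1975, 0.079]
tcp_rot: [0.522, -0.478, 0.477, -0.521]
contact_force: [-4.3, 1.1, 11.0]
opening: 0.003
time: 5.68
eef_pos: [0.4772, -0.1975, 0.079]
tcp_rot: [0.523, -0.478, 0.476, -0.521]
contact_force: [-10.0, 3.2, 21.5]
opening: -0.002
```

```bash

python3 -m inch '[{"ax":0,"ay":0,"az":0,"x":0,"y":0,"z":-2,"hand":1},{"ax":0,"ay":0,"az":0,"x":0,"y":0,"z":0,"hand":1}]'
python3 -m inch '[{"ax":0,"ay":0,"az":0,"x":-2,"y":0,"z":0,"hand":1},{"ax":0,"ay":0,"az":0,"x":-2,"y":0,"z":0,"hand":1},{"ax":0,"ay":0,"az":0,"x":-2,"y":0,"z":0,"hand":1}]'
python3 -m inch '[{"ax":0,"ay":0,"az":0,"x":-3,"y":0,"z":0,"hand":1},{"ax":0,"ay":0,"az":0,"x":-3,"y":0,"z":0,"hand":1},{"ax":0,"ay":0,"az":0,"x":-3,"y":0,"z":0,"hand":1}]'
python3 - <<'E'
from h import *
delta(rt(28,-25),.079)
c=cam('top'); im=c['img']
for r in (175,185,205):
  row=im[r,:].min(axis=1).astype(int); g=np.diff(row[300:335]); i=300+g.argmax(); print(r,i,(ray(c,i+.5,r,.068)[:2]-O)@D)
E
```

```text
time: 5.85
eef_pos: [0.4771, -0.1975, 0.079]
tcp_rot: [-0.521, 0.477, -0.478, 0.522]
contact_force: [-2.4, 4.1, 16.8]
opening: -0.0
time: 6.1
eef_pos: [0.4775, -0.1949, 0.079]
tcp_rot: [0.523, -0.473, 0.481, -0.521]
contact_force: [-0.5, -6.6, 9.0]
opening: 0.001
time: 6.35
eef_pos: [0.4769, -0.186, 0.079]
tcp_rot: [0.523, -0.473, 0.481, -0.521]
contact_force: [-0.7, -6.8, 8.9]
opening: 0.0
p [ 0.4769 -0.186   0.079 ] dtool [-109.8   -1.     0.5] f [-0.7 -6.8  8.9] t 6.35 open 0.0
[[0.09, 0.007, 0.996], [-0.996, -0.009, 0.09], [0.009, -1.0, 0.006]]
175 322 0.06926250948876363
185 323 0.06831163381290821
205 326 0.06894488775087092
```

```bash

python3 -m inch '[{"ax":0,"ay":0,"az":0,"x":0,"y":2,"z":0,"hand":1},{"ax":0,"ay":0,"az":0,"x":0,"y":0.5,"z":0,"hand":1}]'
python3 -m inch '[{"ax":0,"ay":0,"az":0,"x":-2,"y":0,"z":0,"hand":1},{"ax":0,"ay":0,"az":0,"x":-3,"y":0,"z":0,"hand":1},{"ax":0,"ay":0,"az":0,"x":-4,"y":0,"z":0,"hand":1},{"ax":0,"ay":0,"az":0,"x":-4,"y":0,"z":0,"hand":1},{"ax":0,"ay":0,"az":0,"x":-4,"y":0,"z":0,"hand":1}]'
python3 -m inch '[{"ax":0,"ay":0,"az":0,"x":-4,"y":0,"z":0,"hand":1},{"ax":0,"ay":0,"az":0,"x":-4,"y":0,"z":0,"hand":1},{"ax":0,"ay":0,"az":0,"x":-4,"y":0,"z":0,"hand":1},{"ax":0,"ay":0,"az":0,"x":-4,"y":0,"z":0,"hand":1},{"ax":0,"ay":0,"az":0,"x":-4,"y":0,"z":0,"hand":1}]'
cat > pe.py <<'E'
from h import *
delta(rt(28,-25),.079)
c=cam('top'); im=c['img']
for r in (175,185,205):
  row=im[r,:].min(axis=1).astype(int); g=np.diff(row[280:335]); i=280+g.argmax(); print(r,i,g.max(),((ray(c,i+.5,r,.068)[:2]-O)@D).round(4))
E
python3 pe.py
```

```text
time: 6.57
eef_pos: [0.4769, -0.1856, 0.0789]
tcp_rot: [0.523, -0.474, 0.48, -0.521]
contact_force: [-7.6, -1.5, 26.5]
opening: -0.004
time: 6.98
eef_pos: [0.4767, -0.1717, 0.079]
tcp_rot: [0.524, -0.471, 0.483, -0.521]
contact_force: [-4.3, -12.0, 16.5]
opening: -0.001
time: 7.4
eef_pos: [0.4749, -0.1518, 0.079]
tcp_rot: [0.524, -0.471, 0.482, -0.521]
contact_force: [-4.5, -11.7, 17.6]
opening: -0.002
p [ 0.4749 -0.1518  0.079 ] dtool [-75.6  -1.2  -0.5] f [ -4.5 -11.7  17.6] t 7.4 open -0.002
[[0.092, 0.009, 0.996], [-0.996, -0.015, 0.092], [0.015, -1.0, 0.008]]
175 310 34 0.0387
185 311 31 0.0379
205 313 70 0.0363
```

The plate now follows the finger. I'll continue.

```bash

python3 -m inch '[{"ax":0,"ay":0,"az":0,"x":-5,"y":0.4,"z":0,"hand":1},{"ax":0,"ay":0,"az":0,"x":-5,"y":0,"z":0,"hand":1},{"ax":0,"ay":0,"az":0,"x":-5,"y":0,"z":0,"hand":1},{"ax":0,"ay":0,"az":0,"x":-5,"y":0,"z":0,"hand":1},{"ax":0,"ay":0,"az":0,"x":-5,"y":0,"z":0,"hand":1}]'
python3 -m inch '[{"ax":0,"ay":0,"az":0,"x":-5,"y":0,"z":0,"hand":1},{"ax":0,"ay":0,"az":0,"x":-5,"y":0,"z":0,"hand":1},{"ax":0,"ay":0,"az":0,"x":-5,"y":0,"z":0,"hand":1},{"ax":0,"ay":0,"az":0,"x":-5,"y":0,"z":0,"hand":1},{"ax":0,"ay":0,"az":0,"x":-5,"y":0,"z":0,"hand":1}]'
python3 pe.py
python3 -m inch '[{"ax":0,"ay":0,"az":0,"x":-4,"y":0,"z":0,"hand":1},{"ax":0,"ay":0,"az":0,"x":-4,"y":0,"z":0,"hand":1},{"ax":0,"ay":0,"az":0,"x":-4,"y":0,"z":0,"hand":1},{"ax":0,"ay":0,"az":0,"x":-4,"y":0,"z":0,"hand":1},{"ax":0,"ay":0,"az":0,"x":0,"y":0,"z":0,"hand":1}]'
python3 pe.py
```

```text
time: 7.87
eef_pos: [0.4731, -0.1271, 0.079]
tcp_rot: [0.524, -0.47, 0.483, -0.521]
contact_force: [-5.3, -14.0, 18.9]
opening: -0.001
time: 8.28
eef_pos: [0.4706, -0.1023, 0.0789]
tcp_rot: [0.525, -0.47, 0.482, -0.521]
contact_force: [-6.3, -16.0, 20.7]
opening: 0.001
p [ 0.4706 -0.1023  0.0789] dtool [-25.9  -0.5  -0.7] f [ -6.3 -16.   20.7] t 8.28 open 0.001
[[0.093, 0.008, 0.996], [-0.996, -0.015, 0.093], [0.016, -1.0, 0.007]]
175 291 31 -0.0098
185 292 30 -0.0104
205 295 42 -0.0091
time: 8.75
eef_pos: [0.4696, -0.0853, 0.079]
tcp_rot: [0.524, -0.471, 0.482, -0.521]
contact_force: [-6.2, -13.2, 22.1]
opening: -0.005
p [ 0.4696 -0.0853  0.079 ] dtool [-8.9 -0.2 -1.3] f [ -6.2 -13.2  22.1] t 8.75 open -0.005
[[0.092, 0.01, 0.996], [-0.996, -0.013, 0.093], [0.014, -1.0, 0.008]]
175 285 35 -0.0251
185 286 35 -0.0257
205 288 44 -0.0268
```

```bash

python3 -m inch '[{"ax":0,"ay":0,"az":0,"x":-3,"y":0,"z":0,"hand":1},{"ax":0,"ay":0,"az":0,"x":-3,"y":0,"z":0,"hand":1},{"ax":0,"ay":0,"az":0,"x":-3,"y":0,"z":0,"hand":1},{"ax":0,"ay":0,"az":0,"x":-3,"y":0,"z":0,"hand":1}]'
python3 -m inch '[{"ax":0,"ay":0,"az":0,"x":-2,"y":0,"z":0,"hand":1},{"ax":0,"ay":0,"az":0,"x":-2,"y":0,"z":0,"hand":1}]'
python3 -m inch '[{"ax":0,"ay":0,"az":0,"x":-2,"y":0.5,"z":0,"hand":1},{"ax":0,"ay":0,"az":0,"x":-1,"y":0,"z":0,"hand":1}]'
python3 -m inch '[{"ax":0,"ay":0,"az":0,"x":-2,"y":0.5,"z":0,"hand":1},{"ax":0,"ay":0,"az":0,"x":-1,"y":0,"z":0,"hand":1}]'
python3 pe.py
```

```text
time: 9.13
eef_pos: [0.4689, -0.0738, 0.0789]
tcp_rot: [0.524, -0.47, 0.482, -0.521]
contact_force: [-4.4, -14.5, 20.4]
opening: -0.0
time: 9.3
eef_pos: [0.4687, -0.0697, 0.079]
tcp_rot: [0.524, -0.47, 0.482, -0.522]
contact_force: [-2.6, -12.8, 19.4]
opening: -0.003
time: 9.47
eef_pos: [0.4695, -0.0668, 0.0789]
tcp_rot: [0.523, -0.469, 0.483, -0.522]
contact_force: [-1.5, -12.7, 20.0]
opening: 0.0
time: 9.63
eef_pos: [0.47, -0.064, 0.0789]
tcp_rot: [0.522, -0.469, 0.484, -0.522]
contact_force: [-0.7, -11.7, 21.5]
opening: 0.003
p [ 0.47   -0.064   0.0789] dtool [12.3  0.1 -3.6] f [ -0.7 -11.7  21.5] t 9.63 open 0.003
[[0.092, 0.016, 0.996], [-0.996, -0.014, 0.092], [0.016, -1.0, 0.014]]
175 299 47 0.0107
185 280 23 -0.041
205 286 15 -0.0319
```

```bash

python3 -m inch '[{"ax":0,"ay":0,"az":0,"x":0,"y":-10,"z":0,"hand":1},{"ax":0,"ay":0,"az":0,"x":0,"y":-35,"z":0,"hand":0.5},{"ax":0,"ay":0,"az":0,"x":0,"y":-40,"z":0,"hand":0},{"ax":0,"ay":0,"az":0,"x":-40,"y":-10,"z":0,"hand":-0.32},{"ax":0,"ay":0,"az":0,"x":-40,"y":0,"z":0,"hand":-0.32}]'
python3 -m inch '[{"ax":0,"ay":0,"az":0,"x":-40,"y":0,"z":4,"hand":-0.32},{"ax":0,"ay":0,"az":0,"x":-40,"y":0,"z":4,"hand":-0.32},{"ax":0,"ay":0,"az":0,"x":-40,"y":0,"z":4,"hand":-0.32},{"ax":0,"ay":0,"az":0,"x":-40,"y":0,"z":4,"hand":-0.32},{"ax":0,"ay":0,"az":0,"x":-40,"y":0,"z":4,"hand":-0.32}]'
python3 - <<'E'
from h import *
delta((.5343,.282),.03)
c=cam('top'); b=c['img'][150:250,265:440]; c2=cam('scene'); b2=c2['img'][170:290,150:290]
k=lambda i,s:cv2.resize(i,s,interpolation=cv2.INTER_CUBIC)
cv2.imwrite('pics/p3.png',np.hstack([k(b,(437,250))[:, :],np.zeros((250,1,3),np.uint8)])[:,:,::-1]) if 0 else cv2.imwrite('pics/p3.png',np.vstack([k(b[:, :130],(780,600))[80:420,:780],k(b2[10:70,10:130],(780,260))[:, :]])[:,:,::-1])
E
```

```text
time: 10.1
eef_pos: [0.4584, 0.0211, 0.1712]
tcp_rot: [-0.519, 0.476, -0.481, 0.522]
contact_force: [0.5, 1.3, 0.6]
opening: 0.563
time: 10.52
eef_pos: [0.4568, 0.2248, 0.1661]
tcp_rot: [0.522, -0.478, 0.477, -0.521]
contact_force: [0.9, 0.2, 1.2]
opening: 0.661
p [0.4568 0.2248 0.1661] dtool [-50.1 135.9  82.5] f [0.9 0.2 1.2] t 10.52 open 0.661
[[0.089, -0.002, 0.996], [-0.996, -0.0, 0.089], [-0.0, -1.0, -0.002]]
```

View pics/p3.png

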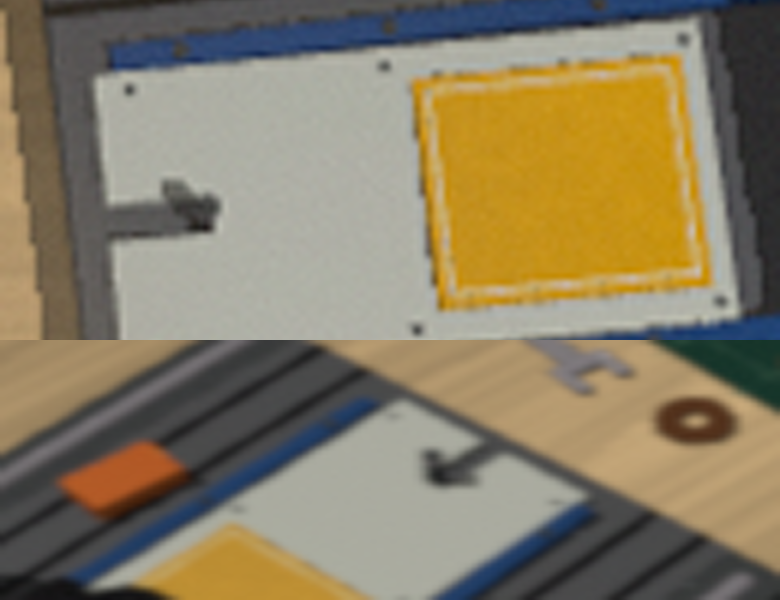

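The plate's slot end is at the stud: stud at (205,213) in the upper crop, against the slot's end at about x=215. Next I check it numerically, along with the stud axis, then head for the washer.

```bash
python3 - <<'E'
from h import *
c=cam('top'); im=c['img']; hsv=cv2.cvtColor(im,cv2.COLOR_RGB2HSV); H,S,V=[hsv[:,:,i].astype(int) for i in range(3)]
def rc(p): w=p[:2]-O; return (w@D*1e3).round(1),(w@N*1e3).round(1)
m=((H>15)&(H<32)&(S>130)).astype(np.uint8); m[:, :320]=0;m[:,400:]=0;m[:155]=0;m[215:]=0
v,u=np.nonzero(m); cy=ray(c,u.mean(),v.mean(),.071); print('nameplate ctr router (want 152.5,0)',rc(cy),len(u))
(r)=cv2.minAreaRect(np.c_[u,v].astype(np.float32)); print(r, [rc(ray(c,*q,.071)) for q in cv2.boxPoints(r)])
g=im.mean(axis=2); print(g[190:206,290:304].astype(int))
c2=cam('scene'); g2=c2['img'].mean(axis=2); print(g2[200:218,220:236].astype(int))
for o in (O,):
  for z in(.068,.106): print(proj(c,[*o,z]),proj(c2,[*o,z]))
E
python3 -m inch '[{"ax":0,"ay":0,"az":0,"x":-16,"y":20,"z":28,"hand":-0.32},{"ax":0,"ay":0,"az":0,"x":-16,"y":20,"z":27,"hand":-0.32},{"ax":0,"ay":0,"az":0,"x":-16,"y":20,"z":27,"hand":-0.32},{"ax":0,"ay":0,"az":0,"x":0,"y":30,"z":0,"hand":-0.32},{"ax":0,"ay":0,"az":0,"x":0,"y":15,"z":0,"hand":-0.32}]'
python3 -m inch '[{"ax":0,"ay":0,"az":0,"x":0,"y":0,"z":0,"hand":-0.32},{"ax":0,"ay":0,"az":0,"x":0,"y":0,"z":0,"hand":-0.32}]'
python3 -c "
from h import *
delta((.5343,.282),.01)"
```

```text
nameplate ctr router (want 152.5,0) (np.float64(151.4), np.float64(0.1)) 1652
((358.1386413574219, 193.38613891601562), (38.80644989013672, 46.368736267089844), 84.2894058227539) [(np.float64(95.2), np.float64(50.7)), (np.float64(213.4), np.float64(49.4)), (np.float64(207.5), np.float64(-50.0)), (np.float64(91.2), np.float64(-48.9))]
[[171 170 168 172 171 169 172 172 170 170 170 170 171 171]
 [170 171 171 173 171 171 169 171 169 170 173 170 170 172]
 [172 171 174 175 174 174 173 172 171 171 171 170 171 173]
 [171 165 127 129 127 143 176 174 170 171 172 170 171 171]
 [171 156  93  93  95 105 145 175 173 176 174 174 174 171]
 [173 158  97  99 101 100 110 145 157 133 153 173 173 173]
 [153 147 114  85  82  78  79  87  98  80 101 142 175 171]
 [107 108 101  77  59  60  60  55  55  65  68 109 175 170]
 [ 85  86  90  81  54  56  60  65  64  64  69 116 176 174]
 [ 89  88  89  88  77  74  53  59  70  65  99 155 175 170]
 [ 87  85  84  88  90  88  65  41  54  55 103 177 173 170]
 [ 90  88  87  84  85  77  57  40  42  41  99 176 173 172]
 [ 81  84 104 101 107 126 121 127 149 147 154 173 171 17
[... 1220 characters left out ...]
162 164 165 166 166 166 167 166]
 [166 166 167 166 167 166 166 166 166 167 166 167 166 167 167 166]
 [166 166 167 166 167 167 167 167 166 167 166 166 166 166 166 167]]
[298.4882644  200.05734672] [225.59948286 211.48400257]
[299.66583516 197.72030047] [224.91094511 205.46361091]
time: 11.13
eef_pos: [0.5352, 0.276, 0.0581]
tcp_rot: [0.523, -0.479, 0.477, -0.52]
contact_force: [-1.7, -0.5, -0.1]
opening: 0.663
time: 11.3
eef_pos: [0.5347, 0.276, 0.0604]
tcp_rot: [0.522, -0.479, 0.477, -0.52]
contact_force: [0.0, -0.1, 0.1]
opening: 0.662
p [0.5347 0.276  0.0604] dtool [-6.1 50.4  0.3] f [ 0.  -0.1  0.1] t 11.3 open 0.662
[[0.086, -0.004, 0.996], [-0.996, -0.001, 0.086], [0.001, -1.0, -0.004]]
```

```bash

python3 -m inch '[{"ax":0,"ay":0,"az":0,"x":-6,"y":20,"z":0,"hand":-0.32},{"ax":0,"ay":0,"az":0,"x":0,"y":18,"z":0,"hand":-0.32},{"ax":0,"ay":0,"az":0,"x":0,"y":3,"z":0,"hand":-0.32},{"ax":0,"ay":0,"az":0,"x":0,"y":0,"z":0,"hand":-0.32}]'
python3 -m inch '[{"ax":0,"ay":0,"az":0,"x":0,"y":3,"z":0,"hand":-0.32},{"ax":0,"ay":0,"az":0,"x":0,"y":2,"z":0,"hand":-0.32},{"ax":0,"ay":0,"az":0,"x":0,"y":0,"z":0,"hand":-0.32}]'
python3 -m inch '[{"ax":0,"ay":0,"az":0,"x":0,"y":2,"z":0,"hand":-0.32},{"ax":0,"ay":0,"az":0,"x":0,"y":2,"z":0,"hand":-0.32},{"ax":0,"ay":0,"az":0,"x":0,"y":0,"z":0,"hand":-0.32}]'
python3 - <<'E'
from h import *
c=cam('top');c2=cam('scene')
k=lambda i:cv2.resize(i,None,fx=5,fy=5,interpolation=cv2.INTER_CUBIC)
b=c['img'][155:225,140:215]; u,v=proj(c2,[.5343,.282,.01]).astype(int); b2=c2['img'][v-35:v+35,u-37:u+38]
cv2.imwrite('pics/g1.png',np.hstack([k(b),k(b2)])[:,:,::-1]); delta((.5343,.282),.0)
E
```

```text
time: 11.63
eef_pos: [0.5349, 0.2829, 0.0212]
tcp_rot: [0.522, -0.478, 0.478, -0.521]
contact_force: [-0.5, -0.9, 0.4]
opening: 0.658
time: 11.88
eef_pos: [0.5358, 0.2837, 0.017]
tcp_rot: [-0.521, 0.477, -0.478, 0.522]
contact_force: [0.8, -0.6, 0.4]
opening: 0.66
time: 12.13
eef_pos: [0.535, 0.2836, 0.0118]
tcp_rot: [0.522, -0.477, 0.477, -0.521]
contact_force: [0.2, 0.3, 0.2]
opening: 0.656
p [0.535  0.2836 0.0118] dtool [ 1.6 11.8 -0.9] f [-0.9  0.1 -0.1] t 12.23 open 0.656
[[0.088, -0.0, 0.996], [-0.996, -0.0, 0.088], [0.0, -1.0, -0.0]]
```

View pics/g1.png

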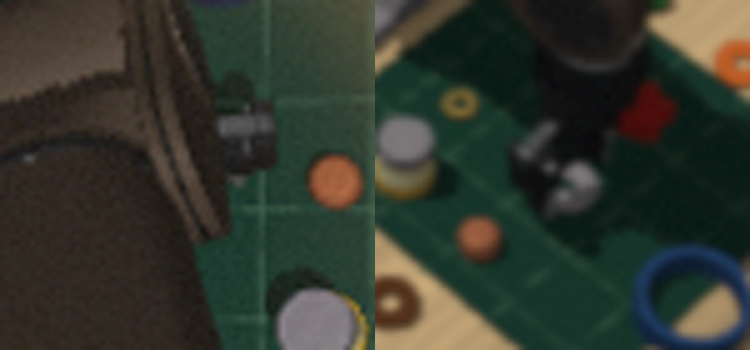

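The washer, at (575,188) in the scene crop, lies between the fingers. I'll go down until contact.

```bash

python3 -m inch '[{"ax":0,"ay":0,"az":0,"x":1.5,"y":2,"z":0,"hand":-0.32},{"ax":0,"ay":0,"az":0,"x":0,"y":1,"z":0,"hand":-0.32},{"ax":0,"ay":0,"az":0,"x":0,"y":0,"z":0,"hand":-0.32}]'
python3 -m inch '[{"ax":0,"ay":0,"az":0,"x":0,"y":1.5,"z":0,"hand":-0.32},{"ax":0,"ay":0,"az":0,"x":0,"y":0,"z":0,"hand":-0.32}]'
python3 -m inch '[{"ax":0,"ay":0,"az":0,"x":0,"y":1.5,"z":0,"hand":-0.32},{"ax":0,"ay":0,"az":0,"x":0,"y":0,"z":0,"hand":-0.32}]'
python3 -m inch '[{"ax":0,"ay":0,"az":0,"x":0,"y":1.5,"z":0,"hand":-0.32},{"ax":0,"ay":0,"az":0,"x":0,"y":0,"z":0,"hand":-0.32}]'
```

```text
time: 12.48
eef_pos: [0.535, 0.282, 0.0085]
tcp_rot: [0.522, -0.478, 0.477, -0.521]
contact_force: [-0.0, 1.1, 0.7]
opening: 0.658
time: 12.65
eef_pos: [0.5351, 0.2821, 0.0071]
tcp_rot: [0.522, -0.478, 0.477, -0.521]
contact_force: [0.1, -0.8, -0.1]
opening: 0.659
time: 12.82
eef_pos: [0.5354, 0.2822, 0.0068]
tcp_rot: [0.522, -0.477, 0.477, -0.521]
contact_force: [-2.8, -1.1, 4.8]
opening: 0.66
time: 12.98
eef_pos: [0.5354, 0.2822, 0.0067]
tcp_rot: [0.522, -0.478, 0.477, -0.521]
contact_force: [-4.9, -3.0, 12.7]
opening: 0.66
```

```bash

python3 -m inch '[{"ax":0,"ay":0,"az":0,"x":0,"y":-5.2,"z":0,"hand":-0.32},{"ax":0,"ay":0,"az":0,"x":0,"y":0,"z":0,"hand":0.1},{"ax":0,"ay":0,"az":0,"x":0,"y":0,"z":0,"hand":0.1},{"ax":0,"ay":0,"az":0,"x":0,"y":0,"z":0,"hand":0.1},{"ax":0,"ay":0,"az":0,"x":0,"y":0,"z":0,"hand":0.1}]' 50
python3 -m inch '[{"ax":0,"ay":0,"az":0,"x":0,"y":-5,"z":0,"hand":0.1},{"ax":0,"ay":0,"az":0,"x":0,"y":-25,"z":0,"hand":0.1},{"ax":0,"ay":0,"az":0,"x":0,"y":-40,"z":0,"hand":0.1},{"ax":0,"ay":0,"az":0,"x":0,"y":-40,"z":0,"hand":0.1},{"ax":0,"ay":0,"az":0,"x":0,"y":-15,"z":0,"hand":0.1}]'
python3 -c "
from h import *
delta(rt(0,0),.135)"
```

```text
time: 13.4
eef_pos: [0.5362, 0.2825, 0.0115]
tcp_rot: [-0.521, 0.477, -0.478, 0.522]
contact_force: [-2.4, -0.9, 9.3]
opening: 0.494
time: 13.82
eef_pos: [0.538, 0.2831, 0.1405]
tcp_rot: [-0.519, 0.476, -0.479, 0.524]
contact_force: [1.0, 0.3, 0.0]
opening: 0.488
p [0.538  0.2831 0.1405] dtool [323.9   4.1 -77.2] f [1.  0.3 0. ] t 13.82 open 0.488
[[0.088, 0.008, 0.996], [-0.996, 0.003, 0.088], [-0.002, -1.0, 0.009]]
```

```bash

python3 - <<'E'
from h import *
c=cam('top');c2=cam('scene')
k=lambda i:cv2.resize(i,None,fx=5,fy=5,interpolation=cv2.INTER_CUBIC)
p=get_state()['eef_pos']
out=[]
for q in(c,c2):
    u,v=proj(q,p).round().astype(int); print(u,v); out.append(k(q['img'][v-55:v+55,max(u-37,0):max(u-37,0)+76]))
cv2.imwrite('pics/g2.png',np.hstack(out)[:,:,::-1])
E
```

```text
164 178
306 152
```

View pics/g2.png

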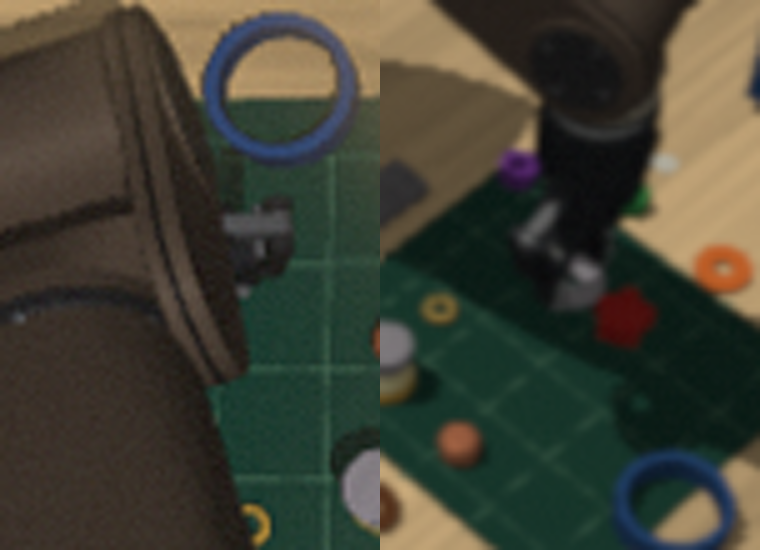

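The washer has left the mat and is held. I'll carry it over the stud.

```bash

python3 -m inch '[{"ax":0,"ay":0,"az":0,"x":32,"y":0,"z":-8,"hand":0.1},{"ax":0,"ay":0,"az":0,"x":32,"y":0,"z":-8,"hand":0.1},{"ax":0,"ay":0,"az":0,"x":32,"y":0,"z":-8,"hand":0.1},{"ax":0,"ay":0,"az":0,"x":32,"y":0,"z":-8,"hand":0.1},{"ax":0,"ay":0,"az":0,"x":32,"y":0,"z":-8,"hand":0.1}]' >/dev/null
python3 -m inch '[{"ax":0,"ay":0,"az":0,"x":32,"y":0,"z":-8,"hand":0.1},{"ax":0,"ay":0,"az":0,"x":32,"y":0,"z":-8,"hand":0.1},{"ax":0,"ay":0,"az":0,"x":32,"y":0,"z":-8,"hand":0.1},{"ax":0,"ay":0,"az":0,"x":32,"y":0,"z":-6,"hand":0.1},{"ax":0,"ay":0,"az":0,"x":32,"y":0,"z":-6,"hand":0.1}]' >/dev/null
python3 -m inch '[{"ax":0,"ay":0,"az":0,"x":0,"y":0,"z":0,"hand":0.1},{"ax":0,"ay":0,"az":0,"x":0,"y":0,"z":0,"hand":0.1},{"ax":0,"ay":0,"az":0,"x":0,"y":0,"z":0,"hand":0.1}]'
python3 - <<'E'
from h import *
delta(rt(0,0),.12)
c=cam('top');c2=cam('scene')
k=lambda i:cv2.resize(i,None,fx=7,fy=7,interpolation=cv2.INTER_CUBIC)
out=[]
for q in(c,c2):
    u,v=proj(q,[*O,.115]).round().astype(int); print(u,v); out.append(k(q['img'][v-28:v+28,u-28:u+28]))
cv2.imwrite('pics/g3.png',np.hstack(out)[:,:,::-1])
E
```

```text
time: 15.0
eef_pos: [0.4868, -0.0428, 0.1329]
tcp_rot: [0.522, -0.479, 0.477, -0.521]
contact_force: [-0.0, -0.9, -1.2]
opening: 0.494
p [ 0.4868 -0.0428  0.1329] dtool [ 3.7 12.9  2.7] f [-0.  -0.9 -1.2] t 15.0 open 0.494
[[0.087, -0.003, 0.996], [-0.996, 0.001, 0.087], [-0.002, -1.0, -0.003]]
300 197
225 204
```

View pics/g3.png

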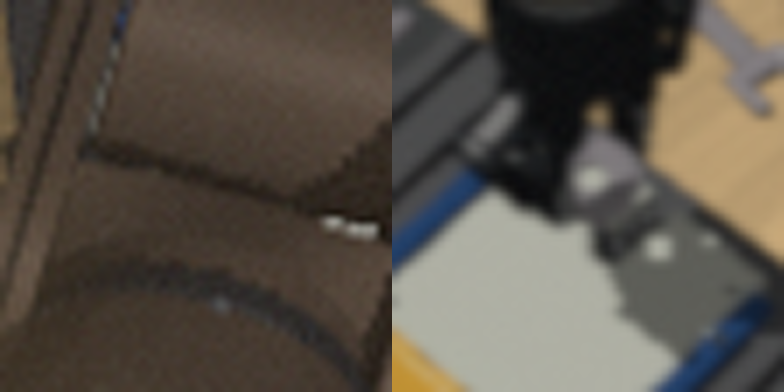

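```bash

python3 - <<'E'
from h import *
c2=cam('scene'); 
for p in([.4868,-.0428,.1265],[.4868,-.0428,.1295],[*O,.106]): print(proj(c2,p).round(2))
im=c2['img']; b=im[184:214,212:238]
print(b.mean(axis=2).astype(int)); print((b[:,:,2].astype(int)-b[:,:,1]))
E
```

```text
[224.74 200.87]
[224.69 200.37]
[224.91 205.46]
[[ 42  23  18  16  16  14  14  15  14  15  14  14  16  14  14  15  14  11
   16  14  13  16  16  18  16  26]
 [ 45  26  18  18  16  17  16  15  15  14  13  16  15  16  13  14  13  14
   14  13  13  14  18  24  30  48]
 [ 50  29  18  19  18  16  14  15  14  15  16  16  15  15  14  17  13  14
   14  11  15  13  29  55  77  91]
 [ 49  29  21  18  16  15  14  16  15  15  14  15  13  14  13  14  14  11
   13  12  13  19  49  94 125 136]
 [ 44  32  29  25  19  16  15  13  13  13  16  15  16  15  13  15  13  14
   15  12  15  26  60 108 140 148]
 [ 56  60  56  40  22  17  12  14  14  13  15  17  17  17  21  24  19  17
   16  13  13  28  65 111 140 144]
 [ 83 100  88  55  29  18  14  15  13  15  14  15  20  34  50  49  30  19
   16  18  24  41  82 120 139 144]
 [103 114  97  58  28  18  13  12  11  14  14  16  31  65  88  80  43  17
   18  26  34  55  97 130 141 145]
 [115 113  90  49  21  16  12  15  14  14  12  16  41  84 110  93  49  16
   14  25  41  61 100 134 145 147]
 [115  99  66  33  19  17  14  12  15  16  13  17  39  77 106  95  52  
[... 4789 characters left out ...]
-1  -3  -4
   -4  -2  -1   0  -1  -2  -4  -5]
 [-12 -12 -12 -11 -12 -12 -11 -10  -8  -9  -9 -10  -8  -4   0  -1  -3  -4
   -1   0   0  -1  -3  -5  -6  -6]
 [-12 -11 -12 -12 -12 -12 -12 -11 -11 -11 -12 -12 -10  -6  -2  -2  -2  -1
    0   0  -1  -5  -7  -8  -7  -6]
 [-12 -12 -12 -13 -12 -12 -12 -12 -12 -12 -11 -11 -10  -8  -3  -1   0   1
    0  -2  -4  -8 -10 -10 -10  -8]
 [-12 -12 -12 -12 -12 -11 -12 -12 -11 -12 -12 -11 -10  -8  -4  -1   1   0
   -1  -3  -6  -9 -11 -12 -10 -10]
 [-12 -12 -12 -12 -12 -12 -12 -13 -12 -12 -12 -12 -11  -9  -6  -1  -1  -3
   -4  -5  -7  -8 -11 -11 -10  -8]
 [-12 -12 -12 -12 -11 -12 -12 -13 -11 -12 -12 -12 -12 -11  -9  -6  -4  -4
   -6  -6  -6  -7  -8  -8  -8  -7]]
```

Scene crop: washer held flat, hole at about (590,180), stud at about (615,240); the top view is occluded. I'll shift by the estimated offset and lower while watching force.

```bash

python3 -m inch '[{"ax":0,"ay":0,"az":0,"x":3,"y":0,"z":4.5,"hand":0.1},{"ax":0,"ay":0,"az":0,"x":0,"y":10,"z":0,"hand":0.1},{"ax":0,"ay":0,"az":0,"x":0,"y":4,"z":0,"hand":0.1},{"ax":0,"ay":0,"az":0,"x":0,"y":0,"z":0,"hand":0.1},{"ax":0,"ay":0,"az":0,"x":0,"y":0,"z":0,"hand":0.1}]'
python3 -m inch '[{"ax":0,"ay":0,"az":0,"x":0,"y":2,"z":0,"hand":0.1},{"ax":0,"ay":0,"az":0,"x":0,"y":0,"z":0,"hand":0.1}]'
python3 -m inch '[{"ax":0,"ay":0,"az":0,"x":0,"y":2,"z":0,"hand":0.1},{"ax":0,"ay":0,"az":0,"x":0,"y":0,"z":0,"hand":0.1}]'
python3 -m inch '[{"ax":0,"ay":0,"az":0,"x":0,"y":2,"z":0,"hand":0.1},{"ax":0,"ay":0,"az":0,"x":0,"y":0,"z":0,"hand":0.1}]'
```

```text
time: 15.57
eef_pos: [0.492, -0.0455, 0.1197]
tcp_rot: [0.522, -0.478, 0.477, -0.521]
contact_force: [-1.0, -0.1, -0.1]
opening: 0.493
time: 15.73
eef_pos: [0.4925, -0.0459, 0.1184]
tcp_rot: [0.522, -0.478, 0.477, -0.522]
contact_force: [0.1, 0.1, 0.1]
opening: 0.496
time: 15.9
eef_pos: [0.4924, -0.0459, 0.1164]
tcp_rot: [0.522, -0.478, 0.477, -0.522]
contact_force: [-1.3, 0.2, -0.6]
opening: 0.496
time: 16.07
eef_pos: [0.4923, -0.0459, 0.1143]
tcp_rot: [0.522, -0.478, 0.477, -0.521]
contact_force: [0.4, 0.6, -0.4]
opening: 0.494
```

```bash

python3 -m inch '[{"ax":0,"ay":0,"az":0,"x":0,"y":2,"z":0,"hand":0.1},{"ax":0,"ay":0,"az":0,"x":0,"y":0,"z":0,"hand":0.1}]'
python3 -m inch '[{"ax":0,"ay":0,"az":0,"x":0,"y":2,"z":0,"hand":0.1},{"ax":0,"ay":0,"az":0,"x":0,"y":0,"z":0,"hand":0.1}]'
python3 -m inch '[{"ax":0,"ay":0,"az":0,"x":0,"y":2,"z":0,"hand":0.1},{"ax":0,"ay":0,"az":0,"x":0,"y":0,"z":0,"hand":0.1}]'
python3 -m inch '[{"ax":0,"ay":0,"az":0,"x":0,"y":2,"z":0,"hand":0.1},{"ax":0,"ay":0,"az":0,"x":0,"y":0,"z":0,"hand":0.1}]'
```

```text
time: 16.23
eef_pos: [0.4923, -0.0459, 0.1123]
tcp_rot: [0.522, -0.478, 0.477, -0.521]
contact_force: [-0.3, 0.2, -0.3]
opening: 0.492
time: 16.4
eef_pos: [0.4923, -0.0459, 0.1103]
tcp_rot: [0.522, -0.478, 0.477, -0.521]
contact_force: [-0.1, -0.0, -0.3]
opening: 0.488
time: 16.57
eef_pos: [0.4923, -0.0458, 0.1082]
tcp_rot: [0.522, -0.478, 0.477, -0.521]
contact_force: [-0.4, 0.2, -0.3]
opening: 0.496
time: 16.73
eef_pos: [0.4923, -0.0458, 0.1063]
tcp_rot: [0.522, -0.478, 0.477, -0.521]
contact_force: [0.3, 1.2, -0.6]
opening: 0.495
```

It is on the stud, about 9 mm past the tip with no force. I'll lower to the plate.

```bash

python3 -m inch '[{"ax":0,"ay":0,"az":0,"x":0,"y":6,"z":0,"hand":0.1},{"ax":0,"ay":0,"az":0,"x":0,"y":6,"z":0,"hand":0.1},{"ax":0,"ay":0,"az":0,"x":0,"y":6,"z":0,"hand":0.1},{"ax":0,"ay":0,"az":0,"x":0,"y":5,"z":0,"hand":0.1},{"ax":0,"ay":0,"az":0,"x":0,"y":0,"z":0,"hand":0.1}]'
python3 -m inch '[{"ax":0,"ay":0,"az":0,"x":0,"y":2,"z":0,"hand":0.1},{"ax":0,"ay":0,"az":0,"x":0,"y":0,"z":0,"hand":0.1}]'
python3 -m inch '[{"ax":0,"ay":0,"az":0,"x":0,"y":2,"z":0,"hand":0.1},{"ax":0,"ay":0,"az":0,"x":0,"y":0,"z":0,"hand":0.1}]'
python3 -m inch '[{"ax":0,"ay":0,"az":0,"x":0,"y":1,"z":0,"hand":0.1},{"ax":0,"ay":0,"az":0,"x":0,"y":0,"z":0,"hand":0.1}]'
```

```text
time: 17.15
eef_pos: [0.4914, -0.0456, 0.0819]
tcp_rot: [0.522, -0.478, 0.476, -0.521]
contact_force: [-0.2, 1.1, -0.7]
opening: 0.492
time: 17.32
eef_pos: [0.4924, -0.0459, 0.0813]
tcp_rot: [0.522, -0.478, 0.477, -0.522]
contact_force: [-0.6, 0.7, -0.4]
opening: 0.492
time: 17.48
eef_pos: [0.4928, -0.046, 0.0798]
tcp_rot: [-0.521, 0.477, -0.478, 0.522]
contact_force: [0.2, -0.5, 0.6]
opening: 0.494
time: 17.65
eef_pos: [0.4928, -0.046, 0.0796]
tcp_rot: [0.522, -0.477, 0.477, -0.522]
contact_force: [-2.8, 0.9, 4.6]
opening: 0.495
```

```bash

python3 -m inch '[{"ax":0,"ay":0,"az":0,"x":0,"y":-0.8,"z":0,"hand":0},{"ax":0,"ay":0,"az":0,"x":0,"y":0,"z":0,"hand":-0.3},{"ax":0,"ay":0,"az":0,"x":0,"y":0,"z":0,"hand":-0.3},{"ax":0,"ay":0,"az":0,"x":0,"y":0,"z":0,"hand":-0.3}]'
python3 -m inch '[{"ax":0,"ay":0,"az":0,"x":0,"y":-10,"z":0,"hand":-0.3},{"ax":0,"ay":0,"az":0,"x":0,"y":-35,"z":0,"hand":-0.1},{"ax":0,"ay":0,"az":0,"x":0,"y":-40,"z":0,"hand":0},{"ax":0,"ay":0,"az":0,"x":-40,"y":0,"z":0,"hand":0},{"ax":0,"ay":0,"az":0,"x":-40,"y":0,"z":0,"hand":0}]'
python3 -m inch '[{"ax":0,"ay":0,"az":0,"x":-40,"y":0,"z":0,"hand":0},{"ax":0,"ay":0,"az":0,"x":-40,"y":0,"z":0,"hand":0},{"ax":0,"ay":0,"az":0,"x":-40,"y":0,"z":0,"hand":0},{"ax":0,"ay":0,"az":0,"x":-40,"y":0,"z":0,"hand":0},{"ax":0,"ay":0,"az":0,"x":-40,"y":0,"z":0,"hand":0}]'
python3 - <<'E'
from h import *
delta((.4462,.3804),.035)
c=cam('top'); im=c['img'].astype(int); c2=cam('scene')
cv2.imwrite('pics/w1.png',np.hstack([cv2.resize(q['img'][v-28:v+28,u-28:u+28],None,fx=7,fy=7,interpolation=cv2.INTER_CUBIC) for q,u,v in((c,298,200),(c2,226,210))])[:,:,::-1])
# sleeve white in scene
hsv=cv2.cvtColor(c2['img'],cv2.COLOR_RGB2HSV); u,v=proj(c2,[.4462,.3804,.01]).round().astype(int)
m=((hsv[:,:,1]<50)&(hsv[:,:,2]>120)).astype(np.uint8); M=0*m; M[v-12:v+12,u-12:u+12]=m[v-12:v+12,u-12:u+12]
yy,xx=np.nonzero(M); print('scene sleeve',xx.min(),xx.max(),yy.min(),yy.max(),'pred mid',proj(c2,[.4462,.3804,.010]))
uu,vv=(xx.min()+xx.max())/2,(yy.min()+yy.max())/2; print(ray(c2,uu,vv,.010))
E
```

```text
time: 17.98
eef_pos: [0.4926, -0.0459, 0.0794]
tcp_rot: [-0.522, 0.477, -0.478, 0.522]
contact_force: [0.1, -0.4, -0.6]
opening: 0.651
time: 18.4
eef_pos: [0.4883, 0.0329, 0.1692]
tcp_rot: [-0.519, 0.476, -0.481, 0.522]
contact_force: [0.9, 0.8, 0.3]
opening: 0.499
time: 18.82
eef_pos: [0.4675, 0.235, 0.1655]
tcp_rot: [-0.521, 0.477, -0.478, 0.522]
contact_force: [0.4, -1.0, 0.6]
opening: 0.499
p [0.4675 0.235  0.1655] dtool [-146.7  130.5   -8.5] f [ 0.4 -1.   0.6] t 18.82 open 0.499
[[0.088, 0.001, 0.996], [-0.996, 0.0, 0.088], [-0.0, -1.0, 0.001]]Traceback (most recent call last):
  File "<stdin>", line 8, in <module>
    return umr_minimum(a, axis, None, out, keepdims, initial, where)
ValueError: zero-size array to reduction operation minimum which has no identity
```

View pics/w1.png

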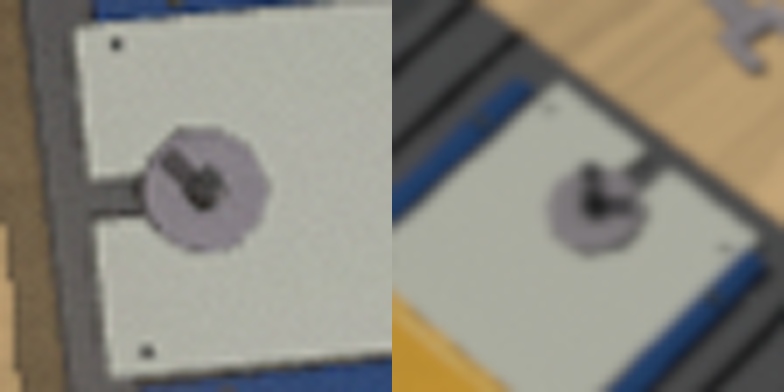

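The big washer lies flat round the stud in both views, with the plate's slot end under it. Next is the sleeve.

```bash

python3 -m inch '[{"ax":0,"ay":0,"az":0,"x":-37,"y":10,"z":-2,"hand":0},{"ax":0,"ay":0,"az":0,"x":-37,"y":10,"z":-2,"hand":0},{"ax":0,"ay":0,"az":0,"x":-37,"y":10,"z":-2,"hand":0},{"ax":0,"ay":0,"az":0,"x":-37,"y":20,"z":-2,"hand":0},{"ax":0,"ay":0,"az":0,"x":0,"y":40,"z":0,"hand":0}]'
python3 -m inch '[{"ax":0,"ay":0,"az":0,"x":0,"y":30,"z":0,"hand":0},{"ax":0,"ay":0,"az":0,"x":0,"y":0,"z":0,"hand":0},{"ax":0,"ay":0,"az":0,"x":0,"y":0,"z":0,"hand":0}]'
python3 -c "
from h import *
delta((.4467,.3815),.0145)"
```

```text
time: 19.33
eef_pos: [0.4501, 0.3864, 0.0803]
tcp_rot: [-0.517, 0.475, -0.477, 0.528]
contact_force: [0.5, -0.1, 1.0]
opening: 0.497
time: 19.58
eef_pos: [0.4458, 0.3782, 0.0433]
tcp_rot: [0.523, -0.478, 0.477, -0.52]
contact_force: [-0.2, -0.5, -0.1]
opening: 0.502
p [0.4458 0.3782 0.0433] dtool [-3.2 28.8  1.3] f [-0.2 -0.5 -0.1] t 19.58 open 0.502
[[0.088, -0.004, 0.996], [-0.996, -0.002, 0.088], [0.002, -1.0, -0.004]]
```

```bash

python3 -m inch '[{"ax":0,"ay":0,"az":0,"x":-2.5,"y":8,"z":1,"hand":0},{"ax":0,"ay":0,"az":0,"x":0,"y":8,"z":0,"hand":0},{"ax":0,"ay":0,"az":0,"x":0,"y":6,"z":0,"hand":0},{"ax":0,"ay":0,"az":0,"x":0,"y":0,"z":0,"hand":0}]'
python3 -m inch '[{"ax":0,"ay":0,"az":0,"x":0,"y":3,"z":0,"hand":0},{"ax":0,"ay":0,"az":0,"x":0,"y":3,"z":0,"hand":0},{"ax":0,"ay":0,"az":0,"x":0,"y":0,"z":0,"hand":0}]'
python3 -c "
from h import *
delta((.4467,.3815),.0145)"
```

```text
time: 19.92
eef_pos: [0.4477, 0.3815, 0.0224]
tcp_rot: [0.522, -0.478, 0.478, -0.521]
contact_force: [0.5, -0.6, 0.2]
opening: 0.5
time: 20.17
eef_pos: [0.4475, 0.3817, 0.0164]
tcp_rot: [0.522, -0.478, 0.477, -0.521]
contact_force: [0.2, 0.6, 0.3]
opening: 0.501
p [0.4475 0.3817 0.0164] dtool [ 0.2  1.9 -0.9] f [0.2 0.6 0.3] t 20.17 open 0.501
[[0.088, -0.0, 0.996], [-0.996, -0.0, 0.088], [0.0, -1.0, -0.0]]
```

```bash

python3 -m inch '[{"ax":0,"ay":0,"az":0,"x":0,"y":0.8,"z":0,"hand":0},{"ax":0,"ay":0,"az":0,"x":0,"y":0,"z":0,"hand":0.6},{"ax":0,"ay":0,"az":0,"x":0,"y":0,"z":0,"hand":0.6},{"ax":0,"ay":0,"az":0,"x":0,"y":0,"z":0,"hand":0.6},{"ax":0,"ay":0,"az":0,"x":0,"y":0,"z":0,"hand":0.6}]' 40
python3 -m inch '[{"ax":0,"ay":0,"az":0,"x":0,"y":-5,"z":0,"hand":0.6},{"ax":0,"ay":0,"az":0,"x":0,"y":-30,"z":0,"hand":0.6},{"ax":0,"ay":0,"az":0,"x":0,"y":-40,"z":0,"hand":0.6},{"ax":0,"ay":0,"az":0,"x":0,"y":-40,"z":0,"hand":0.6},{"ax":0,"ay":0,"az":0,"x":0,"y":-5,"z":0,"hand":0.6}]'
python3 -c "
from h import *
delta((.4923,-.0458),.135)"
```

```text
time: 20.58
eef_pos: [0.4479, 0.3821, 0.0162]
tcp_rot: [-0.521, 0.477, -0.478, 0.522]
contact_force: [-0.4, -0.1, 1.9]
opening: 0.349
time: 21.0
eef_pos: [0.4516, 0.3844, 0.1447]
tcp_rot: [-0.517, 0.476, -0.479, 0.526]
contact_force: [1.0, 1.0, 1.3]
opening: 0.35
p [0.4516 0.3844 0.1447] dtool [432.2   7.    2.4] f [1.  1.  1.3] t 21.0 open 0.35
[[0.088, 0.012, 0.996], [-0.996, 0.007, 0.088], [-0.006, -1.0, 0.013]]
```

```bash

python3 -m inch '[{"ax":0,"ay":0,"az":0,"x":39,"y":0,"z":0,"hand":0.6},{"ax":0,"ay":0,"az":0,"x":39,"y":0,"z":0,"hand":0.6},{"ax":0,"ay":0,"az":0,"x":39,"y":0,"z":0,"hand":0.6},{"ax":0,"ay":0,"az":0,"x":39,"y":0,"z":0,"hand":0.6},{"ax":0,"ay":0,"az":0,"x":39,"y":0,"z":0,"hand":0.6}]' >/dev/null
python3 -m inch '[{"ax":0,"ay":0,"az":0,"x":39,"y":0,"z":0,"hand":0.6},{"ax":0,"ay":0,"az":0,"x":39,"y":0,"z":0,"hand":0.6},{"ax":0,"ay":0,"az":0,"x":39,"y":0,"z":2,"hand":0.6},{"ax":0,"ay":0,"az":0,"x":39,"y":0,"z":2,"hand":0.6},{"ax":0,"ay":0,"az":0,"x":39,"y":0,"z":2,"hand":0.6}]' >/dev/null
python3 -m inch '[{"ax":0,"ay":0,"az":0,"x":39,"y":0,"z":0,"hand":0.6},{"ax":0,"ay":0,"az":0,"x":0,"y":0,"z":0,"hand":0.6},{"ax":0,"ay":0,"az":0,"x":0,"y":0,"z":0,"hand":0.6},{"ax":0,"ay":0,"az":0,"x":0,"y":0,"z":0,"hand":0.6}]'
python3 -c "
from h import *
delta((.4923,-.0458),.125)"
```

```text
time: 22.17
eef_pos: [0.4911, -0.0447, 0.1357]
tcp_rot: [-0.521, 0.478, -0.477, 0.521]
contact_force: [0.1, 1.5, -0.3]
opening: 0.347
p [ 0.4911 -0.0447  0.1357] dtool [ 1.2 10.7  1.1] f [ 0.1  1.5 -0.3] t 22.17 open 0.347
[[0.087, -0.001, 0.996], [-0.996, 0.001, 0.087], [-0.001, -1.0, -0.0]]
```

```bash

python3 -m inch '[{"ax":0,"ay":0,"az":0,"x":1,"y":6,"z":1,"hand":0.6},{"ax":0,"ay":0,"az":0,"x":0,"y":5,"z":0,"hand":0.6},{"ax":0,"ay":0,"az":0,"x":0,"y":0,"z":0,"hand":0.6},{"ax":0,"ay":0,"az":0,"x":0,"y":0,"z":0,"hand":0.6}]'
python3 -m inch '[{"ax":0,"ay":0,"az":0,"x":0,"y":2,"z":0,"hand":0.6},{"ax":0,"ay":0,"az":0,"x":0,"y":1,"z":0,"hand":0.6},{"ax":0,"ay":0,"az":0,"x":0,"y":0,"z":0,"hand":0.6}]'
python3 -m inch '[{"ax":0,"ay":0,"az":0,"x":0,"y":2,"z":0,"hand":0.6},{"ax":0,"ay":0,"az":0,"x":0,"y":0,"z":0,"hand":0.6}]'
python3 -m inch '[{"ax":0,"ay":0,"az":0,"x":0,"y":2,"z":0,"hand":0.6},{"ax":0,"ay":0,"az":0,"x":0,"y":0,"z":0,"hand":0.6}]'
```

```text
time: 22.5
eef_pos: [0.492, -0.0446, 0.124]
tcp_rot: [0.522, -0.478, 0.476, -0.522]
contact_force: [0.3, 0.5, 0.4]
opening: 0.344
time: 22.75
eef_pos: [0.4925, -0.0455, 0.1216]
tcp_rot: [0.522, -0.477, 0.477, -0.522]
contact_force: [-0.6, 0.2, -0.9]
opening: 0.353
time: 22.92
eef_pos: [0.4924, -0.0458, 0.1196]
tcp_rot: [0.522, -0.478, 0.477, -0.522]
contact_force: [0.7, 0.3, -0.6]
opening: 0.349
time: 23.08
eef_pos: [0.4924, -0.0458, 0.1175]
tcp_rot: [0.522, -0.478, 0.477, -0.521]
contact_force: [-0.1, -0.0, -0.8]
opening: 0.349
```

```bash

python3 -m inch '[{"ax":0,"ay":0,"az":0,"x":0,"y":2,"z":0,"hand":0.6},{"ax":0,"ay":0,"az":0,"x":0,"y":0,"z":0,"hand":0.6}]'
python3 -m inch '[{"ax":0,"ay":0,"az":0,"x":0,"y":2,"z":0,"hand":0.6},{"ax":0,"ay":0,"az":0,"x":0,"y":0,"z":0,"hand":0.6}]'
python3 -m inch '[{"ax":0,"ay":0,"az":0,"x":0,"y":2,"z":0,"hand":0.6},{"ax":0,"ay":0,"az":0,"x":0,"y":0,"z":0,"hand":0.6}]'
```

```text
time: 23.25
eef_pos: [0.4924, -0.0458, 0.1155]
tcp_rot: [0.522, -0.478, 0.477, -0.521]
contact_force: [-0.6, -1.3, 0.2]
opening: 0.35
time: 23.42
eef_pos: [0.4923, -0.0457, 0.1135]
tcp_rot: [0.522, -0.478, 0.477, -0.521]
contact_force: [-0.4, 0.4, -0.3]
opening: 0.348
time: 23.58
eef_pos: [0.4924, -0.0457, 0.1115]
tcp_rot: [0.522, -0.478, 0.477, -0.521]
contact_force: [-0.4, -0.3, 0.0]
opening: 0.352
```

The sleeve is on the stud. I'll lower it onto the washer.

```bash

python3 -m inch '[{"ax":0,"ay":0,"az":0,"x":0,"y":5,"z":0,"hand":0.6},{"ax":0,"ay":0,"az":0,"x":0,"y":5,"z":0,"hand":0.6},{"ax":0,"ay":0,"az":0,"x":0,"y":5,"z":0,"hand":0.6},{"ax":0,"ay":0,"az":0,"x":0,"y":3,"z":0,"hand":0.6},{"ax":0,"ay":0,"az":0,"x":0,"y":0,"z":0,"hand":0.6}]'
python3 -m inch '[{"ax":0,"ay":0,"az":0,"x":0,"y":2,"z":0,"hand":0.6},{"ax":0,"ay":0,"az":0,"x":0,"y":0,"z":0,"hand":0.6},{"ax":0,"ay":0,"az":0,"x":0,"y":0,"z":0,"hand":0.6}]'
python3 -m inch '[{"ax":0,"ay":0,"az":0,"x":0,"y":1.5,"z":0,"hand":0.6},{"ax":0,"ay":0,"az":0,"x":0,"y":0,"z":0,"hand":0.6}]'
python3 -m inch '[{"ax":0,"ay":0,"az":0,"x":0,"y":1.5,"z":0,"hand":0.6},{"ax":0,"ay":0,"az":0,"x":0,"y":0,"z":0,"hand":0.6}]'
```

```text
time: 24.0
eef_pos: [0.4917, -0.0456, 0.0925]
tcp_rot: [0.522, -0.478, 0.477, -0.521]
contact_force: [0.1, -0.1, -0.5]
opening: 0.347
time: 24.25
eef_pos: [0.4926, -0.0458, 0.0919]
tcp_rot: [-0.522, 0.477, -0.477, 0.522]
contact_force: [-0.2, -0.1, -0.3]
opening: 0.35
time: 24.42
eef_pos: [0.4926, -0.0458, 0.0903]
tcp_rot: [-0.522, 0.477, -0.477, 0.522]
contact_force: [0.1, -0.0, -0.9]
opening: 0.349
time: 24.58
eef_pos: [0.4927, -0.0458, 0.0901]
tcp_rot: [0.522, -0.478, 0.477, -0.521]
contact_force: [-3.5, 0.2, 6.5]
opening: 0.348
```

```bash

python3 -m inch '[{"ax":0,"ay":0,"az":0,"x":0,"y":-0.8,"z":0,"hand":0.3},{"ax":0,"ay":0,"az":0,"x":0,"y":0,"z":0,"hand":0},{"ax":0,"ay":0,"az":0,"x":0,"y":0,"z":0,"hand":0},{"ax":0,"ay":0,"az":0,"x":0,"y":0,"z":0,"hand":0}]'
python3 -m inch '[{"ax":0,"ay":0,"az":0,"x":0,"y":-8,"z":0,"hand":0},{"ax":0,"ay":0,"az":0,"x":0,"y":-30,"z":0,"hand":0.2},{"ax":0,"ay":0,"az":0,"x":0,"y":-40,"z":0,"hand":0.2},{"ax":0,"ay":0,"az":0,"x":-35,"y":0,"z":-10,"hand":0.2},{"ax":0,"ay":0,"az":0,"x":-35,"y":0,"z":-10,"hand":0.2}]'
python3 -m inch '[{"ax":0,"ay":0,"az":0,"x":-38,"y":0,"z":-5,"hand":0.2},{"ax":0,"ay":0,"az":0,"x":-38,"y":0,"z":-5,"hand":0.2},{"ax":0,"ay":0,"az":0,"x":-38,"y":0,"z":-5,"hand":0.2},{"ax":0,"ay":0,"az":0,"x":-38,"y":0,"z":-5,"hand":0.2},{"ax":0,"ay":0,"az":0,"x":0,"y":0,"z":0,"hand":0.2}]'
python3 - <<'E'
from h import *
delta((.4283,.28),.04)
c=cam('top'); im=c['img']; hsv=cv2.cvtColor(im,cv2.COLOR_RGB2HSV); 
m=((hsv[:,:,1]<60)&(hsv[:,:,2]>90)).astype(np.uint8); print('top crop', im[192:206:2,286:312:2].mean(axis=2).astype(int))
E
```

```text
time: 24.92
eef_pos: [0.4925, -0.0458, 0.0894]
tcp_rot: [0.522, -0.477, 0.477, -0.522]
contact_force: [-0.0, 0.1, 0.5]
opening: 0.497
time: 25.33
eef_pos: [0.469, 0.0214, 0.1718]
tcp_rot: [-0.519, 0.476, -0.481, 0.522]
contact_force: [-0.1, 0.9, -0.9]
opening: 0.4
time: 25.75
eef_pos: [0.4312, 0.1768, 0.1682]
tcp_rot: [-0.522, 0.476, -0.475, 0.524]
contact_force: [-0.5, -0.7, -0.5]
opening: 0.401
p [0.4312 0.1768 0.1682] dtool [-102.7  128.5    6.8] f [-0.5 -0.7 -0.5] t 25.75 open 0.401
[[0.094, -0.0, 0.996], [-0.996, 0.002, 0.094], [-0.002, -1.0, 0.0]]
top crop [[172 174 162 120  77  78 145 147 138 140 175 172 173]
 [174 172 160  76 108 166 186 179 177 155 148 174 173]
 [174 159 124  76 166  92  62  78 153 173 132 175 174]
 [ 84  78  91  75 177 138  63  68 109 178 111 151 172]
 [ 90  85  86 118 150 170 101  78 162 175 130 160 172]
 [ 81  66  82 133  77 171 178 179 182 138 135 177 174]
 [170 174 172 101 132 106 126 138 128 134 148 175 173]]
```

```bash

python3 -m inch '[{"ax":0,"ay":0,"az":0,"x":-34,"y":0,"z":2.5,"hand":0.2},{"ax":0,"ay":0,"az":0,"x":-34,"y":10,"z":2.5,"hand":0.2},{"ax":0,"ay":0,"az":0,"x":-34,"y":20,"z":2.5,"hand":0.2},{"ax":0,"ay":0,"az":0,"x":0,"y":40,"z":0,"hand":0.2},{"ax":0,"ay":0,"az":0,"x":0,"y":38,"z":0,"hand":0.2}]'
python3 -m inch '[{"ax":0,"ay":0,"az":0,"x":0,"y":15,"z":0,"hand":0.2},{"ax":0,"ay":0,"az":0,"x":0,"y":0,"z":0,"hand":0.2},{"ax":0,"ay":0,"az":0,"x":0,"y":0,"z":0,"hand":0.2}]'
python3 -c "
from h import *
delta((.4294,.281),.015)"
```

```text
time: 26.22
eef_pos: [0.4337, 0.2754, 0.0604]
tcp_rot: [-0.52, 0.476, -0.478, 0.524]
contact_force: [-0.5, 0.2, -1.1]
opening: 0.4
time: 26.47
eef_pos: [0.4317, 0.2731, 0.0442]
tcp_rot: [0.522, -0.478, 0.478, -0.521]
contact_force: [0.8, -0.3, -0.2]
opening: 0.402
p [0.4317 0.2731 0.0442] dtool [-8.1 29.2 -1.6] f [ 0.8 -0.3 -0.2] t 26.47 open 0.402
[[0.087, -0.002, 0.996], [-0.996, -0.001, 0.087], [0.001, -1.0, -0.002]]
```

```bash

python3 -m inch '[{"ax":0,"ay":0,"az":0,"x":-8,"y":5,"z":-1.5,"hand":0.2},{"ax":0,"ay":0,"az":0,"x":0,"y":10,"z":0,"hand":0.2},{"ax":0,"ay":0,"az":0,"x":0,"y":8,"z":0,"hand":0.2},{"ax":0,"ay":0,"az":0,"x":0,"y":3,"z":0,"hand":0.2},{"ax":0,"ay":0,"az":0,"x":0,"y":0,"z":0,"hand":0.2}]'
python3 -m inch '[{"ax":0,"ay":0,"az":0,"x":0,"y":2,"z":0,"hand":0.2},{"ax":0,"ay":0,"az":0,"x":0,"y":0,"z":0,"hand":0.2}]'
python3 -m inch '[{"ax":0,"ay":0,"az":0,"x":0,"y":2,"z":0,"hand":0.2},{"ax":0,"ay":0,"az":0,"x":0,"y":0,"z":0,"hand":0.2}]'
python3 -m inch '[{"ax":0,"ay":0,"az":0,"x":0,"y":1.5,"z":0,"hand":0.2},{"ax":0,"ay":0,"az":0,"x":0,"y":0,"z":0,"hand":0.2}]'
python3 -c "
from h import *
delta((.4294,.281),.015)"
```

```text
time: 26.88
eef_pos: [0.4288, 0.2816, 0.0179]
tcp_rot: [0.522, -0.478, 0.477, -0.521]
contact_force: [0.5, -0.4, -0.4]
opening: 0.399
time: 27.05
eef_pos: [0.4294, 0.2819, 0.0166]
tcp_rot: [0.522, -0.477, 0.477, -0.522]
contact_force: [0.3, 0.7, -0.1]
opening: 0.398
time: 27.22
eef_pos: [0.4294, 0.2819, 0.0146]
tcp_rot: [-0.522, 0.477, -0.477, 0.522]
contact_force: [-0.5, -0.0, -1.0]
opening: 0.4
time: 27.38
eef_pos: [0.4293, 0.2819, 0.013]
tcp_rot: [0.522, -0.477, 0.477, -0.522]
contact_force: [0.9, -0.1, 0.2]
opening: 0.4
p [0.4293 0.2819 0.013 ] dtool [ 0.9 -2.  -0. ] f [ 0.9 -0.1  0.2] t 27.38 open 0.4
[[0.088, -0.0, 0.996], [-0.996, -0.0, 0.088], [0.0, -1.0, -0.0]]
```

```bash

python3 -m inch '[{"ax":0,"ay":0,"az":0,"x":0,"y":0.5,"z":0,"hand":0.2},{"ax":0,"ay":0,"az":0,"x":0,"y":0,"z":0,"hand":0.7},{"ax":0,"ay":0,"az":0,"x":0,"y":0,"z":0,"hand":0.7},{"ax":0,"ay":0,"az":0,"x":0,"y":0,"z":0,"hand":0.7},{"ax":0,"ay":0,"az":0,"x":0,"y":0,"z":0,"hand":0.7}]' 40
python3 -m inch '[{"ax":0,"ay":0,"az":0,"x":0,"y":-5,"z":0,"hand":0.7},{"ax":0,"ay":0,"az":0,"x":0,"y":-30,"z":0,"hand":0.7},{"ax":0,"ay":0,"az":0,"x":0,"y":-40,"z":0,"hand":0.7},{"ax":0,"ay":0,"az":0,"x":0,"y":-40,"z":0,"hand":0.7},{"ax":0,"ay":0,"az":0,"x":0,"y":-20,"z":0,"hand":0.7}]'
python3 -c "
from h import *
delta((.4923,-.0458),.135)"
```

```text
time: 27.8
eef_pos: [0.4296, 0.282, 0.0129]
tcp_rot: [-0.521, 0.477, -0.478, 0.522]
contact_force: [0.5, -0.5, 1.5]
opening: 0.235
time: 28.22
eef_pos: [0.4314, 0.2828, 0.1529]
tcp_rot: [-0.519, 0.476, -0.479, 0.524]
contact_force: [1.1, 0.6, 0.6]
opening: 0.246
p [0.4314 0.2828 0.1529] dtool [332.7  17.4  31.5] f [1.1 0.6 0.6] t 28.22 open 0.246
[[0.088, 0.007, 0.996], [-0.996, 0.003, 0.088], [-0.002, -1.0, 0.007]]
```

```bash

python3 -m inch '[{"ax":0,"ay":0,"az":0,"x":36,"y":0,"z":3,"hand":0.7},{"ax":0,"ay":0,"az":0,"x":36,"y":0,"z":3,"hand":0.7},{"ax":0,"ay":0,"az":0,"x":36,"y":0,"z":4,"hand":0.7},{"ax":0,"ay":0,"az":0,"x":36,"y":0,"z":4,"hand":0.7},{"ax":0,"ay":0,"az":0,"x":36,"y":0,"z":4,"hand":0.7}]' >/dev/null
python3 -m inch '[{"ax":0,"ay":0,"az":0,"x":36,"y":0,"z":4,"hand":0.7},{"ax":0,"ay":0,"az":0,"x":36,"y":0,"z":4,"hand":0.7},{"ax":0,"ay":0,"az":0,"x":36,"y":0,"z":4,"hand":0.7},{"ax":0,"ay":0,"az":0,"x":36,"y":0,"z":3,"hand":0.7},{"ax":0,"ay":0,"az":0,"x":9,"y":0,"z":1,"hand":0.7}]' >/dev/null
python3 -m inch '[{"ax":0,"ay":0,"az":0,"x":0,"y":0,"z":0,"hand":0.7},{"ax":0,"ay":0,"az":0,"x":0,"y":0,"z":0,"hand":0.7},{"ax":0,"ay":0,"az":0,"x":0,"y":0,"z":0,"hand":0.7}]'
python3 -c "
from h import *
delta((.4923,-.0458),.124)"
```

```text
time: 29.3
eef_pos: [0.4921, -0.0456, 0.1473]
tcp_rot: [0.522, -0.478, 0.477, -0.522]
contact_force: [-0.1, 0.6, 0.2]
opening: 0.235
p [ 0.4921 -0.0456  0.1473] dtool [ 0.3 23.3  0.2] f [-0.1  0.6  0.2] t 29.3 open 0.235
[[0.089, -0.001, 0.996], [-0.996, 0.001, 0.089], [-0.001, -1.0, -0.001]]
```

```bash

python3 -m inch '[{"ax":0,"ay":0,"az":0,"x":0,"y":10,"z":0,"hand":0.7},{"ax":0,"ay":0,"az":0,"x":0,"y":10,"z":0,"hand":0.7},{"ax":0,"ay":0,"az":0,"x":0,"y":5,"z":0,"hand":0.7},{"ax":0,"ay":0,"az":0,"x":0,"y":0,"z":0,"hand":0.7},{"ax":0,"ay":0,"az":0,"x":0,"y":0,"z":0,"hand":0.7}]'
python3 -m inch '[{"ax":0,"ay":0,"az":0,"x":0,"y":2,"z":0,"hand":0.7},{"ax":0,"ay":0,"az":0,"x":0,"y":0,"z":0,"hand":0.7}]'
python3 -m inch '[{"ax":0,"ay":0,"az":0,"x":0,"y":2,"z":0,"hand":0.7},{"ax":0,"ay":0,"az":0,"x":0,"y":0,"z":0,"hand":0.7}]'
python3 -m inch '[{"ax":0,"ay":0,"az":0,"x":0,"y":2,"z":0,"hand":0.7},{"ax":0,"ay":0,"az":0,"x":0,"y":0,"z":0,"hand":0.7}]'
```

```text
time: 29.72
eef_pos: [0.492, -0.0461, 0.1216]
tcp_rot: [0.522, -0.478, 0.477, -0.521]
contact_force: [0.3, -0.4, 0.1]
opening: 0.244
time: 29.88
eef_pos: [0.4927, -0.0468, 0.1206]
tcp_rot: [-0.522, 0.477, -0.477, 0.522]
contact_force: [0.2, 0.1, 0.9]
opening: 0.242
time: 30.05
eef_pos: [0.4927, -0.0468, 0.1186]
tcp_rot: [-0.522, 0.477, -0.477, 0.522]
contact_force: [-0.1, 0.2, -0.9]
opening: 0.241
time: 30.22
eef_pos: [0.4925, -0.0468, 0.1164]
tcp_rot: [0.522, -0.478, 0.477, -0.521]
contact_force: [0.1, 0.1, -0.2]
opening: 0.244
```

```bash

python3 -m inch '[{"ax":0,"ay":0,"az":0,"x":-0.8,"y":2,"z":0,"hand":0.7},{"ax":0,"ay":0,"az":0,"x":0,"y":0,"z":0,"hand":0.7}]'
python3 -m inch '[{"ax":0,"ay":0,"az":0,"x":0,"y":2,"z":0,"hand":0.7},{"ax":0,"ay":0,"az":0,"x":0,"y":2,"z":0,"hand":0.7},{"ax":0,"ay":0,"az":0,"x":0,"y":0,"z":0,"hand":0.7}]'
python3 -m inch '[{"ax":0,"ay":0,"az":0,"x":0,"y":2,"z":0,"hand":0.7},{"ax":0,"ay":0,"az":0,"x":0,"y":2,"z":0,"hand":0.7},{"ax":0,"ay":0,"az":0,"x":0,"y":0,"z":0,"hand":0.7}]'
python3 -m inch '[{"ax":0,"ay":0,"az":0,"x":0,"y":2,"z":0,"hand":0.7},{"ax":0,"ay":0,"az":0,"x":0,"y":0,"z":0,"hand":0.7}]'
python3 -m inch '[{"ax":0,"ay":0,"az":0,"x":0,"y":1.5,"z":0,"hand":0.7},{"ax":0,"ay":0,"az":0,"x":0,"y":0,"z":0,"hand":0.7}]'
```

```text
time: 30.38
eef_pos: [0.4923, -0.0459, 0.1143]
tcp_rot: [0.522, -0.478, 0.477, -0.521]
contact_force: [-0.4, 0.0, 0.1]
opening: 0.242
time: 30.63
eef_pos: [0.4922, -0.0459, 0.1101]
tcp_rot: [0.522, -0.478, 0.477, -0.521]
contact_force: [-0.6, -0.8, 0.3]
opening: 0.238
time: 30.88
eef_pos: [0.4923, -0.0459, 0.1061]
tcp_rot: [0.522, -0.478, 0.477, -0.521]
contact_force: [0.1, 1.0, -0.5]
opening: 0.241
time: 31.05
eef_pos: [0.4924, -0.0459, 0.1043]
tcp_rot: [0.522, -0.478, 0.477, -0.521]
contact_force: [0.2, -0.4, -0.4]
opening: 0.241
time: 31.22
eef_pos: [0.4925, -0.046, 0.1029]
tcp_rot: [0.522, -0.477, 0.477, -0.522]
contact_force: [-0.7, -0.1, -0.5]
opening: 0.243
```

```bash

python3 -m inch '[{"ax":0,"ay":0,"az":0,"x":0,"y":1,"z":0,"hand":0.7},{"ax":0,"ay":0,"az":0,"x":0,"y":0,"z":0,"hand":0.7}]'
python3 -m inch '[{"ax":0,"ay":0,"az":0,"x":0,"y":-0.8,"z":0,"hand":0.5},{"ax":0,"ay":0,"az":0,"x":0,"y":0,"z":0,"hand":0.2},{"ax":0,"ay":0,"az":0,"x":0,"y":0,"z":0,"hand":0.2},{"ax":0,"ay":0,"az":0,"x":0,"y":0,"z":0,"hand":0.2}]'
python3 -m inch '[{"ax":0,"ay":0,"az":0,"x":0,"y":-5,"z":0,"hand":0.2},{"ax":0,"ay":0,"az":0,"x":0,"y":-25,"z":0,"hand":0.2},{"ax":0,"ay":0,"az":0,"x":0,"y":-40,"z":0,"hand":0.2},{"ax":0,"ay":0,"az":0,"x":-35,"y":0,"z":0,"hand":0.2},{"ax":0,"ay":0,"az":0,"x":-35,"y":0,"z":0,"hand":0.2}]'
python3 -m inch '[{"ax":0,"ay":0,"az":0,"x":-38,"y":0,"z":0,"hand":0.2},{"ax":0,"ay":0,"az":0,"x":-38,"y":0,"z":0,"hand":0.2},{"ax":0,"ay":0,"az":0,"x":-38,"y":0,"z":0,"hand":0.2},{"ax":0,"ay":0,"az":0,"x":-38,"y":0,"z":0,"hand":0.2},{"ax":0,"ay":0,"az":0,"x":0,"y":0,"z":0,"hand":0.2}]'
python3 - <<'E'
from h import *
c=cam('top');c2=cam('scene')
k=lambda i,f:cv2.resize(i,f,interpolation=cv2.INTER_CUBIC)
a=np.hstack([k(q['img'][v-25:v+25,u-28:u+28],(400,357)) for q,u,v in((c,298,199),(c2,226,210))])
b=np.hstack([k(q['img'][60:340],(400,220)) for q in(c,c2)])
cv2.imwrite('pics/end.png',np.vstack([a,b])[:,:,::-1])
im=c['img']; hsv=cv2.cvtColor(im,cv2.COLOR_RGB2HSV); H,S,V=[hsv[:,:,i].astype(int) for i in range(3)]
m=((H>15)&(H<32)&(S>130)).astype(np.uint8); m[:, :320]=0;m[:,400:]=0;m[:155]=0;m[215:]=0
v,u=np.nonzero(m); w=ray(c,u.mean(),v.mean(),.071)[:2]-O; print('np ctr',w@D,w@N,len(u))
E
```

```text
time: 31.38
eef_pos: [0.4927, -0.046, 0.1029]
tcp_rot: [0.522, -0.478, 0.477, -0.522]
contact_force: [-1.6, 0.3, 4.1]
opening: 0.246
time: 31.72
eef_pos: [0.4925, -0.046, 0.1027]
tcp_rot: [0.522, -0.477, 0.477, -0.522]
contact_force: [0.1, 0.8, 0.7]
opening: 0.401
time: 32.13
eef_pos: [0.4888, 0.023, 0.1769]
tcp_rot: [-0.519, 0.476, -0.481, 0.522]
contact_force: [0.8, 0.5, -0.9]
opening: 0.402
time: 32.55
eef_pos: [0.4719, 0.1803, 0.1735]
tcp_rot: [-0.522, 0.476, -0.475, 0.524]
contact_force: [-0.4, -0.9, 1.0]
opening: 0.398
np ctr 0.15145268133029258 -5.6876149219816166e-05 1645
```

View pics/end.png

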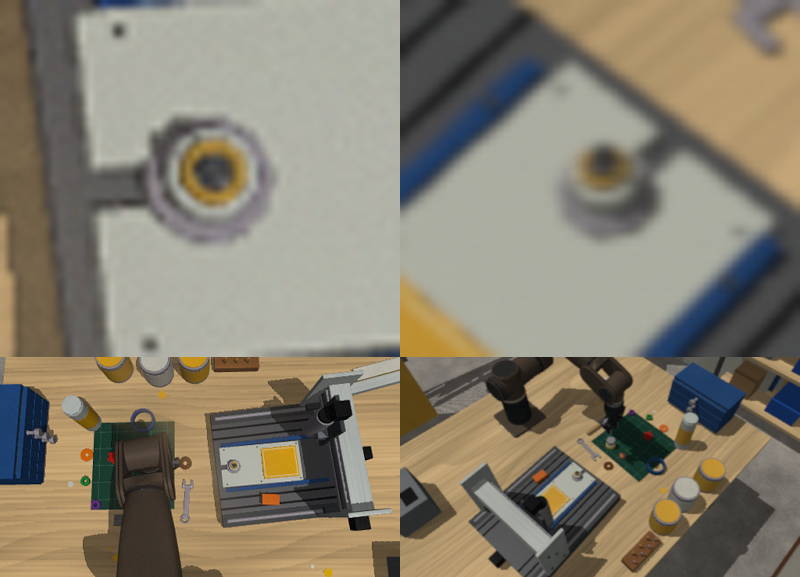

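```bash
python3 -c "
from plant import sign_off
print(sign_off())"
```

```text
the job is handed in; nothing more can be done
None
```

The plate is back against the stud, and the big steel washer, white sleeve and small brass washer are stacked on it in that order. I handed the job in at about 33 s on the robot's clock, with the gripper clear of everything.

**Plate:** The first drag slipped because I pressed too lightly, so I repositioned and pressed at about 20 N. I kept dragging about 7 mm beyond the distance still needed. The last picture puts the name plate's centre about 151.5 mm behind the stud, against 152.5 mm when home. That is within the roughly 2 mm camera accuracy. The drag force showed no clear jump at the stop, so "home" rests on the pictures and the extra travel.

**Stack:** Each piece went over the stud without measurable side force. The sleeve and brass washer made contact within 1 mm of the expected heights. The big washer touched about 2 mm higher than I first worked out, because I had assumed a 2 mm thick mat. With the mat taken as flush, all three heights agree. The final top and scene views show three concentric rings lying flat around the stud.

**Other things:** I planned every contact to stay off the name plate, and none was seen on it. Nothing else looked moved in the last views, but the arm hid part of the mat in the top view, so I could not check every item there. The highest wrist force I read was about 28 N.

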